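# Pack the mate caddy on the vestibule shelf

### The arm

A 6-joint arm with a two-finger parallel gripper is mounted at the origin on the work surface. World frame = base frame: x ahead of the robot, y to its left, z up, the work surface at z = 0. Lengths are in mm, angles in rad, forces in N, time in s.
With the tool pointing down it reaches from about 350 to 875 mm from the base axis. Payload 4.2 kg.
Tool frame: the origin (TCP) lies at the very end of the fingers, on their centre line; the grasp point (between the pads) lies 19 mm behind it (arm.grip_point_offset is the distance from the TCP to the grasp point, in mm); z points along the fingers, y is the direction in which the jaws open and shut (so a half turn about z gives the same grasp; the last joint's range is limited). The gripper opens to 85 mm and grips with 20 to 120 N. Pads are 22 mm wide; open, the fingers measure 114 mm over their backs; the gripper's body (76 mm by 85 mm) begins 54 mm behind the grasp point. The pads swing forward as they close: fully open they stand 13 mm farther back than shut.
Start: joints at [-1.068, 0.385, 0.008, 0, -1.194, -0.259], TCP at [150.887, -606.492, 197.212] pointing down, gripper open.
Joint ranges: [-3.14, 3.14], [-1.21, 2.06], [-1.07, 1.41], [-3.16, 2.05], [-2.99, -0.16], [-3.1, 3.1]. Speed limits (rad/s): [2.79, 2.79, 3.14, 3.14, 3.14, 3.14].

### API

Orientations are given as a unit quaternion [x, y, z, w].
In Python, from bench import arm gives the robot as it stands.
- The arm moves only by the tool drive_tool, never from a script. Its argument "steps" is a list of rows, each a list of 5 numbers: the shift along the tool's x, y, z in m, then the turn about the tool's z in degrees, then the finger opening in m, from 0 to 0.0854. A call has 1 to 20 rows; each row shifts and turns the commanded pose from where the row before left it, along the tool's axes as they then stand; what a row does not reach is not made up. A row lasts 1/10 s, in which the tool goes at most 50 mm and 8.59 degrees, less where a joint would pass 70% of its speed; a pose out of reach is approached as far as the arm can. A call is refused whole if a number of a shift passes 0.05 or a number of a turn 8.59, either way. A call with a gripper value outside its range is refused whole. The fingers move at their own pace and stop on an object; the grip force is fixed at half the most. Time passes only in rows, so rows that do not move let the fingers close. It gives the time, the measured TCP pose, the force and the opening at its end, in the units of the state.
- arm.read_state(): the state, without advancing time (a new reading comes with each control period).
- arm.get_image(name): name is "scene" or "top" or "wrist"; returns (picture, depth): 480x640x3 uint8, blue, green, red; 480x640 float32, mm along the optical axis (not along the pixel's ray), 0 where there is no reading.
- arm.camera_params(name): a dict with "K" (3x3 intrinsics, pixels), "world_to_cam" (4x4, takes a point from world to camera coordinates); the wrist camera has in their place "mount" (4x4, takes a point from camera to tool coordinates, whose origin is the TCP and whose axes are the flange's). Camera axes: x right, y up, looking along -z (the intrinsics and any distortion apply to the point x, -y, -z); pixel columns grow to the right and rows downward; lengths in mm; the calibration is good to about 2 mm. A picture is of the moment at which its call begins: read the wrist's pose just before it. camera_params takes no time and is no camera call.
- arm.job_done(): hands the job in, once; it reports no verdict.
The state is a dict: "clock": time; "joints": joint angles; "joint_vel": joint speeds; "joint_efforts": joint torques, N m; "position": TCP position; "ee_rot": TCP orientation; "contact_force": force on the tool from outside, world axes, zero at the start; "wrist_torque": the same for the moment, N m; "gripper_width": finger opening in mm.
Only numpy, scipy, OpenCV 4.12 (cv2) and the standard library are available. Lean on these libraries where they do the work, as an engineer would, in place of code of your own. Each camera call takes 0.05 s, during which the arm holds its last target.

### The job

Pack the mate set into the wooden caddy: the steel mate straw with the broad flat filter (the bombilla) lying in the long bay, the square tin standing in the square bay, one of the two straight conical mate cups standing in the round bay and its twin nested right down inside it. Leave the bellied cup, the plain bent straw and the garage remote where they are, and never tip a conical cup over; everything ends released and at rest.

Things in the scene. Friction and masses are not known exactly. Their poses are not given: they have to be found in the camera images.
- cup_a: one of two identical blue ceramic mate cups, loose, upright: straight cone, 40 mm across at the foot, 64 at the rim, 78 high, wall 3.5, wide open, inner floor 30 mm up, 0.2 kg. Nested, it rests on its twin's inner floor, foot and rim 30 mm above the twin's (hold it in its top 25 mm); its foot has 8 mm play all round at the twin's mouth. Origin: centre of the foot's underside, z up
- cup_b: the twin: one of two identical blue ceramic mate cups, loose, upright: straight cone, 40 mm across at the foot, 64 at the rim, 78 high, wall 3.5, wide open, inner floor 30 mm up, 0.2 kg. Nested, it rests on its twin's inner floor, foot and rim 30 mm above the twin's (hold it in its top 25 mm); its foot has 8 mm play all round at the twin's mouth. Origin: centre of the foot's underside, z up
- bellied_cup: look-alike that must stay: a blue-glazed ceramic mate cup with a round belly 66 mm across and a narrower mouth (46 mm outside), 78 mm high, loose and upright; it nests with nothing. Origin: centre of the foot's underside, z up
- tin: closed square aluminium tin, 56 x 56 mm with a 58 x 58 mm lid on top (the top 18 mm), 75 mm high, 0.22 kg, loose and upright. Origin: centre of its underside, z up, x and y square to its sides
- bombilla: stainless steel mate straw, 165 mm long, lying flat, loose: an 8 mm tube along x with its axis 6 mm above the surface, a round grip collar 12 mm across and 30 mm long at its middle, a flat filter 40 x 22 x 11 mm at its +x end and a small flat mouthpiece at its -x end; 0.06 kg. Origin: mid-length, on the underside, under the collar; z up
- plain_straw: look-alike that must stay: a plain 8 mm stainless drinking straw, about 160 mm long, lying flat, its last 45 mm bent aside by 43 degrees, with no collar and no filter. Origin: near the middle of the straight part, on the underside; x along the straight part towards the bend; z up
- remote: grey plastic garage remote 62 x 36 x 13 mm with one round black button, lying flat, loose; must stay. Origin: centre of its underside, x along its length
- cup_bay: the round bay: a 92 x 92 mm light wooden plate with a round collar, 64 mm inside diameter, 76 mm outside, in which a conical cup stands centred to within about 10 mm. Floor 10 mm, wall tops 18 mm above the shelf. Origin: centre of its underside, 6 mm above the shelf, z up. Fixed in the wooden caddy (dark, 214 x 180 mm, rim 16 mm high, square to the bay's axes)
- tin_bay: the square bay: a 92 x 92 mm light wooden frame, 76 x 76 mm inside, so the tin has 9 mm on each side when square to it. Floor 10 mm, wall tops 18 mm above the shelf. Origin: centre of its underside, 6 mm above the shelf, z up. Fixed in the wooden caddy (dark, 214 x 180 mm, rim 16 mm high, square to the bay's axes), 100 mm from the round bay along x, either way round
- straw_bay: the long bay: a light wooden trough 200 x 70 mm outside, 190 x 60 mm inside, long along its x axis; the bombilla may lie either way round. Floor 10 mm, wall tops 18 mm above the shelf. Origin: centre of its underside, 6 mm above the shelf, z up. Fixed in the wooden caddy (dark, 214 x 180 mm, rim 16 mm high, square to the bay's axes), 85 mm to the +y side of the other bays

How it is judged (in metres and radians):
At the end, for the whole second after the job is handed in: One conical cup stands in the round bay (within 15 mm), its twin nested fully in it (within 6 mm), tin in the square bay (16 mm), bombilla flat in the long bay (18 mm along, 25 across, 0.3 rad), upright, at rest; bellied cup, plain straw and remote within 30 mm of their starts (((horizontal distance between cup_a and cup_bay below 0.015 m and z of cup_a in the frame of cup_bay between 0.001 and 0.009 m and angle between cup_a's own z axis and vertical below 0.12 rad and horizontal distance between cup_b and cup_a below 0.006 m and z of cup_b in the frame of cup_a between 0.024 and 0.036 m and angle between cup_b's own z axis and vertical below 0.15 rad) or (horizontal distance between cup_b and cup_bay below 0.015 m and z of cup_b in the frame of cup_bay between 0.001 and 0.009 m and angle between cup_b's own z axis and vertical below 0.12 rad and horizontal distance between cup_a and cup_b below 0.006 m and z of cup_a in the frame of cup_b between 0.024 and 0.036 m and angle between cup_a's own z axis and vertical below 0.15 rad)) and horizontal distance between tin and tin_bay below 0.016 m and z of tin in the frame of tin_bay between 0.001 and 0.01 m and angle between tin's own z axis and vertical below 0.1 rad and x of bombilla in the frame of straw_bay between -0.018 and 0.018 m and y of bombilla in the frame of straw_bay between -0.025 and 0.025 m and z of bombilla in the frame of straw_bay between 0.001 and 0.009 m and angle between the x axis of bombilla and the x axis of straw_bay, either way round below 0.3 rad and linear speed of each of cup_a, cup_b, tin, bombilla below 0.02 m/s and distance of each of bellied_cup, plain_straw, remote from where it was at the start of the episode below 0.03 m); the robot touches nothing.
It fails at once if a conical cup is tipped over (more than 0.7 rad) (angle between any of cup_a, cup_b's own z axis and vertical above 0.7 rad).
It fails at once if the bellied cup, the plain straw or the remote is moved by more than 30 mm (distance of any of bellied_cup, plain_straw, remote from where it was at the start of the episode above 0.03 m).
It also fails if it takes over 115 s, if anything falls off the work surface, if the arm or the gripper's body presses on something with over 40 N, if the wrist force passes 120 N, or if a joint passes its speed limit or range.

## Working session

There is one attempt and no reset: what is moved stays moved. The work goes in short steps, Python scripts to look and compute and a tool call to move; the robot and the scene stay as the last step left them, time stands still between calls to the robot, and variables do not carry over. Pictures are saved under pics/ and viewed, and the job is handed in when it is done.

Besides the shell and the picture viewer there is one more tool, called after "Call:" as a command line: name --pt "numbers of a row" for each row, then --argument value for the rest. drive_tool: Moves the arm, as the interface text tells. Its arguments: {"type":"object","properties":{"steps":{"type":"array"}},"required":["steps"]}

```bash
mkdir -p pics; ls
python3 - <<'E'
from bench import arm
import cv2, numpy as np
s=arm.read_state(); print({k:np.round(v,3).tolist() for k,v in s.items()})
for n in ("scene","top"):
    p=arm.camera_params(n); print(n,p)
    im,d=arm.get_image(n); cv2.imwrite(f"pics/{n}0.png",im); np.save(f"{n}0d.npy",d)
print(arm.camera_params("wrist"))
im,d=arm.get_image("wrist"); cv2.imwrite("pics/wrist0.png",im)
E
```

```text
pics
{'clock': 0.0, 'joints': [-1.068, 0.386, 0.007, -0.001, -1.194, -0.259], 'joint_vel': [-0.0, 0.0, 0.0, 0.001, -0.001, -0.0], 'joint_efforts': [-0.001, -39.229, 18.839, 4.186, -0.005, 0.0], 'position': [150.728, -605.875, 196.122], 'ee_rot': [-0.121, 0.993, 0.001, -0.0], 'contact_force': [0.116, 0.446, -0.01], 'wrist_torque': [0.047, 0.006, -0.007], 'gripper_width': 85.405}
scene {'K': array([[460.16576275,   0.        , 311.32161115],
       [  0.        , 460.16576275, 240.27616342],
       [  0.        ,   0.        ,   1.        ]]), 'world_to_cam': array([[-7.38226655e-01,  6.74549457e-01,  2.10608549e-03,
         4.47070728e+02],
       [-5.70663006e-01, -6.26192042e-01,  5.31250656e-01,
         3.11349846e+02],
       [ 3.59673656e-01,  3.90981530e-01,  8.47212078e-01,
        -1.18324391e+03],
       [ 0.00000000e+00,  0.00000000e+00,  0.00000000e+00,
         1.00000000e+00]])}
top {'K': array([[472.80201221,   0.        , 324.85857913],
       [  0.        , 472.80201221, 238.04163838],
       [  0.        ,   0.        ,   1.        ]]), 'world_to_cam': array([[-2.79068044e-02, -9.99229766e-01,  2.75877845e-02,
        -5.78092376e+00],
       [ 9.96228198e-01, -2.55333502e-02,  8.29302509e-02,
        -5.98883472e+02],
       [-8.21619666e-02,  2.97980471e-02,  9.96173422e-01,
        -9.70131278e+02],
       [ 0.00000000e+00,  0.00000000e+00,  0.00000000e+00,
         1.00000000e+00]])}
{'K': array([[386.64192807,   0.        , 324.48996733],
       [  0.        , 386.64192807, 237.72866767],
       [  0.        ,   0.        ,   1.        ]]), 'mount': array([[-2.02795193e-04,  9.44863177e-01,  3.27465321e-01,
         8.39773459e+01],
       [ 9.99999326e-01, -1.82861049e-04,  1.14691146e-03,
         3.69417672e-01],
       [ 1.14355505e-03,  3.27465333e-01, -9.44862502e-01,
        -1.76925176e+02],
       [ 0.00000000e+00,  0.00000000e+00,  0.00000000e+00,
         1.00000000e+00]])}
```

View pics/scene0.png

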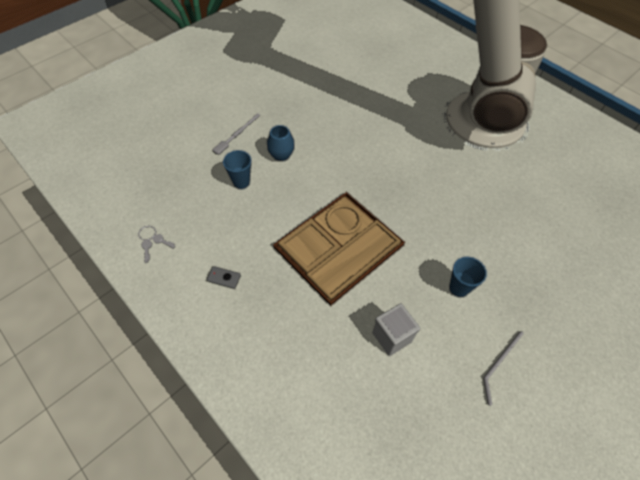

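View pics/top0.png

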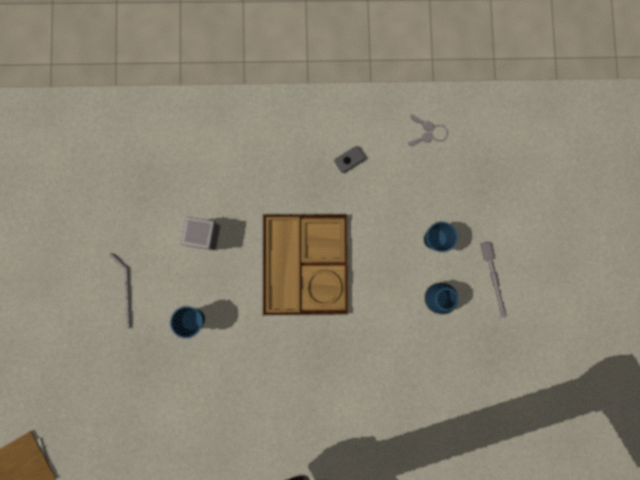

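View pics/wrist0.png

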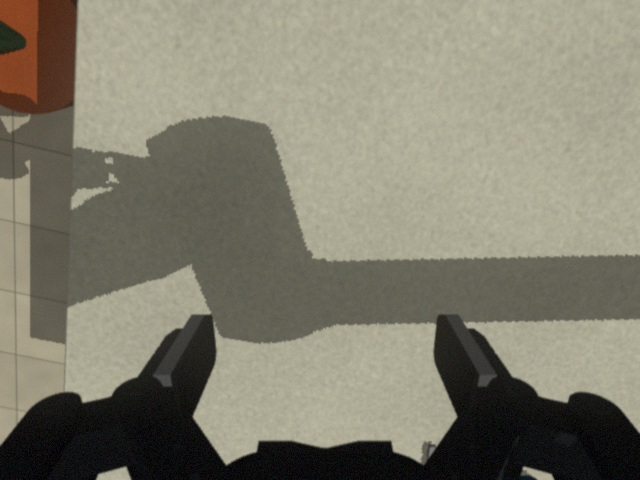

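The top view shows the caddy at about (305,265), with the long bay on its left (+y) side. The conical cups are at (186,322) and (440,237), and the bellied cup is at (442,298). The tin is at (200,233), the bombilla at (495,280) with its filter end up, the bent straw at (125,290) and the remote at (350,159). Next I'll measure these.

```bash
cat > h.py <<'E'
from bench import arm
import cv2, numpy as np
from scipy.spatial.transform import Rotation as R
def cam(n):
    p=arm.camera_params(n); return p["K"],p["world_to_cam"]
def wristcam(state):
    p=arm.camera_params("wrist"); T=np.eye(4); T[:3,:3]=R.from_quat(state["ee_rot"]).as_matrix(); T[:3,3]=state["position"]
    return p["K"],np.linalg.inv(T@p["mount"])
def rays(K,W,uv):
    uv=np.atleast_2d(np.asarray(uv,float)); d=np.c_[(uv[:,0]-K[0,2])/K[0,0],-(uv[:,1]-K[1,2])/K[1,1],-np.ones(len(uv))]
    Rm=W[:3,:3]; return -Rm.T@W[:3,3], d@Rm
def onplane(K,W,uv,z):
    o,d=rays(K,W,uv); return o+d*((z-o[2])/d[:,2])[:,None]
def cloud(K,W,dep):
    v,u=np.indices(dep.shape); o,d=rays(K,W,np.c_[u.ravel(),v.ravel()])
    P=o+d*dep.reshape(-1,1); P[dep.ravel()==0]=np.nan; return P.reshape(dep.shape+(3,))
def proj(K,W,P):
    c=np.atleast_2d(P)@W[:3,:3].T+W[:3,3]; return np.c_[K[0,0]*c[:,0]/-c[:,2]+K[0,2],-K[1,1]*c[:,1]/-c[:,2]+K[1,2]]
E
python3 - <<'E'
from h import *
K,W=cam("top"); d=np.load("top0d.npy"); P=cloud(K,W,d); im=cv2.imread("pics/top0.png")
print("centre",-W[:3,:3].T@W[:3,3])
z=P[...,2]
reg=np.zeros(z.shape,bool); reg[100:345,90:520]=1
print("table z",np.nanmedian(z[100:345,90:520]))
m=((z>4)&reg).astype(np.uint8)
n,l,st,c=cv2.connectedComponentsWithStats(m)
for i in range(1,n):
    if st[i,4]<15: continue
    Q=P[l==i]; print(i,st[i],"xy min",Q[:,:2].min(0).round(),"max",Q[:,:2].max(0).round(),"mean",Q.mean(0).round(1),"zmax",np.percentile(Q[:,2],98).round(1))
big=cv2.resize(im[90:350,100:520],None,fx=1.9,fy=1.9,interpolation=cv2.INTER_CUBIC); cv2.imwrite("pics/topcrop.png",big)
K,W=cam("scene"); im=cv2.imread("pics/scene0.png"); d=np.load("scene0d.npy");P=cloud(K,W,d); print("scene table z",np.nanmedian(P[200:400,150:450,2]))
big=cv2.resize(im[100:410,130:530],None,fx=1.9,fy=1.9,interpolation=cv2.INTER_CUBIC); cv2.imwrite("pics/scenecrop.png",big)
E
```

```text
centre [ 516.7553809     7.84004504 1016.24403529]
table z -0.5500107791846744
128 [334 146  31  28 473] xy min [ 741. -112.] max [800. -47.] mean [769.4 -79.3  11.8] zmax 16.7
261 [ 262  214   86  102 8419] xy min [438. -69.] max [653. 114.] mean [544.6  23.4  10.9] zmax 19.1
266 [ 180  217   40   34 1028] xy min [579. 201.] max [644. 267.] mean [610.1 229.2  68. ] zmax 78.3
281 [423 222  34  31 818] xy min [ 560. -285.] max [ 621. -223.] mean [ 592.3 -259.4   49.3] zmax 78.7
309 [481 242  25  76 433] xy min [ 421. -402.] max [ 582. -359.] mean [ 516.  -379.5    8.7] zmax 12.8
318 [109 254  22  75 287] xy min [422. 390.] max [578. 434.] mean [505.1 401.7   6.7] zmax 10.0
357 [424 283  34  32 858] xy min [ 435. -288.] max [ 498. -224.] mean [ 466.4 -255.6   45.2] zmax 78.0
374 [170 306  35  33 881] xy min [406. 225.] max [468. 303.] mean [434.8 261.8  49.4] zmax 79.0
scene table z 0.16135335066655898
```

View pics/topcrop.png

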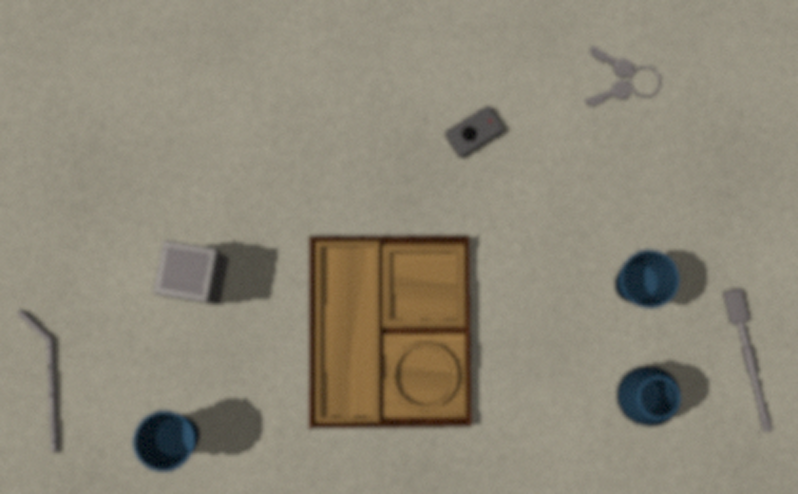

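View pics/scenecrop.png

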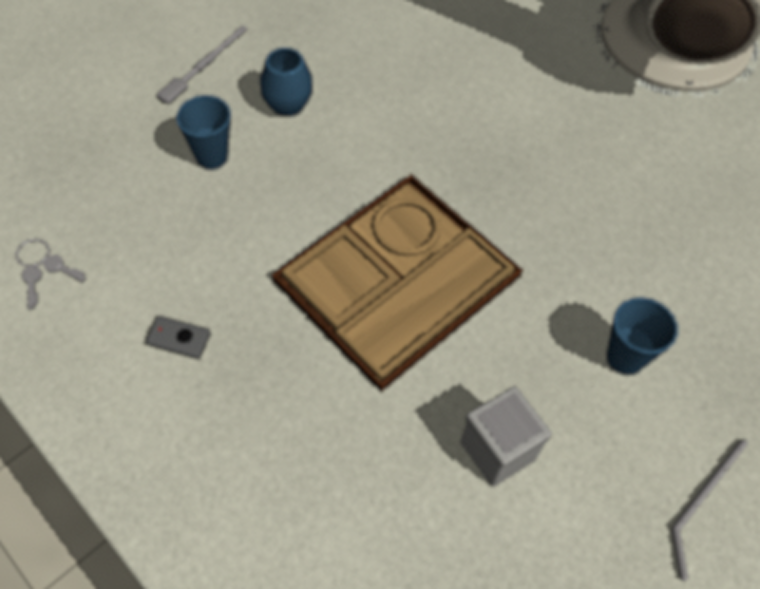

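```bash
cat > m.py <<'E'
from h import *
from scipy.optimize import least_squares
def circ(Q):
    x0=np.r_[Q.mean(0),30]; r=least_squares(lambda p:np.hypot(Q[:,0]-p[0],Q[:,1]-p[1])-p[2],x0,loss="soft_l1"); return r.x
E
python3 - <<'E'
from m import *
for n in ("top","scene"):
    K,W=cam(n); d=np.load(n+"0d.npy"); P=cloud(K,W,d); im=cv2.imread(f"pics/{n}0.png")
    X,Y,Z=P[...,0],P[...,1],P[...,2]
    print(n)
    for nm,c in dict(cupFar=(590,-257),bell=(466,-256),cupL=(437,264)).items():
        near=np.hypot(X-c[0],Y-c[1])<60
        q=P[near&(Z>72)]; print(nm,len(q),"rim centroid",q.mean(0).round(1),"circ",circ(q[:,:2]).round(1))
        # blue mask ellipse of outer contour -> rim plane
    near=np.hypot(X-610,Y-235)<60; q=P[near&(Z>65)][:,:2].astype(np.float32); print("tin",cv2.minAreaRect(q),q.mean(0))
    near=(np.abs(X-505)<100)&(np.abs(Y+380)<50)&(Z>3); q=P[near][:,:2]
    w,v=np.linalg.eigh(np.cov(q.T)); c=q.mean(0); a=v[:,1]; t=(q-c)@a; s=(q-c)@v[:,0]; print("bomb",c,"axis",a,"ends",c+a*t.min(),c+a*t.max(),t.max()-t.min(),cv2.minAreaRect(q.astype(np.float32)))
    for b in np.arange(t.min(),t.max(),15):
        k=(t>=b)&(t<b+15)
        if k.sum(): print("   ",b.round(),np.ptp(s[k]).round(1),np.percentile(q[k],50,axis=0).round(1))
    near=(np.abs(X-545)<130)&(np.abs(Y-23)<110)&(Z>6)&(Z<30); q=P[near][:,:2].astype(np.float32); print("caddy",cv2.minAreaRect(q))
    # collar / walls at 18
    near=near&(Z>14)
    cv2.imwrite(f"pics/wall_{n}.png",cv2.resize((near*255).astype(np.uint8)[190:330,240:420],None,fx=4,fy=4) if n=="top" else (near*255).astype(np.uint8))
E
```

```text
top
cupFar 194 rim centroid [ 591.9 -256.4   76.2] circ [ 590.7 -253.5   29.6]
bell 167 rim centroid [ 466.7 -255.4   75.9] circ [ 466.1 -257.3   21.9]
cupL 209 rim centroid [435.3 258.5  76.4] circ [436.8 255.8  29.6]
tin ((611.57861328125, 233.9851531982422), (58.30324935913086, 58.0311393737793), 78.6004867553711) [611.09186 233.23056]
bomb [ 516.50402201 -379.5980199 ] axis [-0.98184439 -0.18968814] ends [ 599.30502717 -363.60121972] [ 420.13431531 -398.21623521] 182.48381650056194 ((504.3829345703125, -378.4526672363281), (95.91044616699219, 180.35995483398438), 86.89046478271484)
    -84.0 69.5 [ 588.2 -344.6]
    -69.0 51.3 [ 576.  -367.7]
    -54.0 73.1 [ 562.7 -369.9]
    -39.0 71.5 [ 549.6 -373.3]
    -24.0 29.2 [ 532.6 -375.9]
    -9.0 99.4 [ 516.5 -379. ]
    6.0 57.8 [ 502.6 -380.9]
    21.0 66.0 [ 489.6 -384.7]
    36.0 46.8 [ 474.5 -388. ]
    51.0 30.2 [ 459.6 -390.8]
    66.0 8.1 [ 444.6 -392.7]
    81.0 77.8 [ 429.8 -396.2]
    96.0 8.2 [ 421.2 -399.8]
caddy ((545.3901977539062, 22.62750244140625), (179.6900634765625, 214.4658660888672), 89.09307098388672)
scene
cup
[... 392 characters left out ...]
0.16317317] ends [ 600.49410069 -366.61416196] [ 410.32467653 -398.06624833] 192.75280444380167 ((506.68743896484375, -379.45025634765625), (192.83935546875, 95.64852142333984), 2.6520955562591553)
    -82.0 72.3 [ 596.5 -381.9]
    -67.0 64.1 [ 578.4 -367.6]
    -52.0 34.4 [ 563.3 -370. ]
    -37.0 32.1 [ 549.4 -371.8]
    -22.0 50.0 [ 537.  -378.6]
    -7.0 58.8 [ 518.6 -378.6]
    8.0 96.1 [ 505.1 -383. ]
    23.0 22.7 [ 490.8 -386. ]
    38.0 25.3 [ 475.3 -389.3]
    53.0 85.5 [ 460.2 -391.8]
    68.0 57.1 [ 444.1 -393. ]
    83.0 68.0 [ 430.8 -397. ]
    98.0 50.9 [ 416.4 -399.7]
caddy ((546.5272827148438, 21.233566284179688), (181.33209228515625, 216.00587463378906), 89.01795959472656)
```

```bash
cat > g.py <<'E'
import sys
from h import *
def psi(s):
    Rm=R.from_quat(s["ee_rot"]).as_matrix(); return np.degrees(np.arctan2(Rm[1,1],Rm[0,1])),Rm
def go(x,y,z,yaw=None,label=""):
    s=arm.read_state(); p,Rm=psi(s); dw=np.array([x,y,z])-s["position"]
    turn=0 if yaw is None else -(((yaw-p)+90)%180-90)
    print(label,"pos",np.round(s["position"],1),"psi",round(p,1),"tool shift m (current axes)",(Rm.T@dw/1000).round(4),"turn",round(turn,1),
     "after turn axes",(R.from_euler("z",-turn,degrees=True).as_matrix()@(Rm.T@dw)/1000).round(4),"F",np.round(s["contact_force"],1),"w",round(s["gripper_width"],1),"t",round(s["clock"],2))
if __name__=="__main__":
    a=[float(v) for v in sys.argv[1:]]; go(*a)
E
python3 g.py 501.5 -381.3 150 101
python3 - <<'E'
from h import *
K,W=cam("top")
for z,px in ((18,(325.3,286.8)),):print(onplane(K,W,px,z))
E
```

```text
pos [ 150.8 -606.1  196.4] psi 104.0 tool shift m (current axes) [-0.3946  0.1334  0.0466] turn 3.0 after turn axes [-0.3872  0.1536  0.0466] F [-0.4 -1.   0.4] w 85.3 t 0.15
[[496.28626145 -20.07719947  18.        ]]
```

Call:
drive_tool --pt "0 0 0 3 0.085" --pt "-0.039 0.0155 0.005 0 0.06" --pt "-0.039 0.0155 0.005 0 0.045" --pt "-0.039 0.0155 0.005 0 0.045" --pt "-0.039 0.0155 0.005 0 0.045" --pt "-0.039 0.0155 0.005 0 0.045" --pt "-0.039 0.0155 0.005 0 0.045" --pt "-0.039 0.0155 0.005 0 0.045" --pt "-0.039 0.0155 0.005 0 0.045" --pt "-0.039 0.0155 0.005 0 0.045" --pt "-0.037 0.0145 0.002 0 0.045" --pt "0 0 0 0 0.045" --pt "0 0 0 0 0.045"

```text
clock: 1.45
position: [502.8, -380.7, 149.5]
ee_rot: [-0.096, 0.995, 0.0, -0.001]
contact_force: [0.3, 1.1, -0.6]
gripper_width: 45.1
```

```bash
python3 g.py 501.5 -381.3 150 101
python3 - <<'E'
from h import *
s=arm.read_state(); K,W=wristcam(s)
im,d=arm.get_image("wrist"); cv2.imwrite("pics/w1.png",im); np.save("w1d.npy",d); np.savez("w1.npz",K=K,W=W)
E
```

```text
pos [ 502.8 -380.7  149.5] psi 101.1 tool shift m (current axes) [ 0.0014 -0.0004 -0.0005] turn 0.1 after turn axes [ 0.0014 -0.0004 -0.0005] F [ 0.3  1.1 -0.6] w 45.1 t 1.45
```

View pics/w1.png

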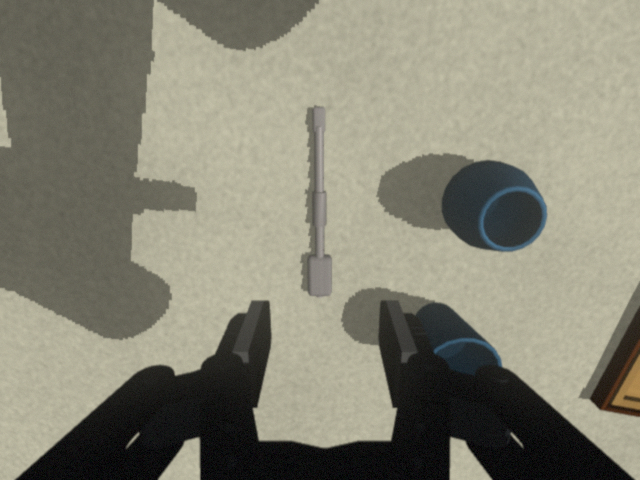

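The wrist view shows the bombilla almost vertical. Its collar spans about (320,192)–(320,227), the mouthpiece is at (319,107) and the filter ends at (320,295).

```bash
python3 - <<'E'
from h import *
f=np.load("w1.npz"); K,W=f["K"],f["W"]
a=onplane(K,W,[(320,209.5),(319,107),(320,295.5),(319.5,150),(320.2,245)],6); print(a.round(1)); d=a[4]-a[3]; print(np.degrees(np.arctan2(d[1],d[0])))
print("mid",(a[1]+a[2])/2)
print(proj(K,W,[501.5,-381.3,12]))
E
python3 g.py 501 -381 60 101
```

```text
[[ 504.8 -384.1    6. ]
 [ 423.4 -400.4    6. ]
 [ 585.4 -368.6    6. ]
 [ 455.8 -393.8    6. ]
 [ 536.5 -377.8    6. ]]
11.241286842288948
mid [ 504.39591043 -384.52952085    6.        ]
[[323.88440902 208.19419022]]
 pos [ 502.1 -381.3  149.8] psi 101.0 tool shift m (current axes) [0.001  0.0005 0.0898] turn -0.0 after turn axes [0.001  0.0005 0.0898] F [ 0.3  0.1 -0.2] w 44.8 t 1.5
```

Call:
drive_tool --pt "-0.0005 -0.0013 0.04 0 0.045" --pt "0 0 0.04 0 0.045" --pt "0 0 0.035 0 0.045" --pt "0 0 0.02 0 0.045" --pt "0 0 0.011 0 0.045" --pt "0 0 0 0 0.045" --pt "0 0 0 0 0.045"

```text
clock: 2.2
position: [503.6, -383.6, 5.4]
ee_rot: [-0.095, 0.995, -0.001, 0.001]
contact_force: [-0.4, 0.6, 0.2]
gripper_width: 45.1
```

Call:
drive_tool --pt "0 0 0 0 0.0" --pt "0 0 0 0 0.0" --pt "0 0 0 0 0.0" --pt "0 0 0 0 0.0" --pt "0 0 0 0 0.0" --pt "0 0 0 0 0.0" --pt "0 0 0 0 0.0"

```text
clock: 2.9
position: [503.2, -382.6, 4.2]
ee_rot: [-0.096, 0.995, 0.0, -0.0]
contact_force: [-0.3, -0.3, 0.4]
gripper_width: -0.3
```

The fingers closed on nothing, so I'll lift and look.

Call:
drive_tool --pt "0 0 0 0 0.045" --pt "0 0 0 0 0.045" --pt "0 0 0 0 0.045" --pt "0 0 -0.03 0 0.045" --pt "0 0 -0.04 0 0.045" --pt "0 0 -0.04 0 0.045" --pt "0 0 0 0 0.045"

```text
clock: 3.6
position: [507.0, -385.0, 121.4]
ee_rot: [-0.096, 0.995, -0.004, 0.005]
contact_force: [1.1, -0.4, 0.6]
gripper_width: 44.7
```

```bash
python3 g.py 503 -382 60 101
python3 - <<'E'
from h import *
s=arm.read_state(); K,W=wristcam(s)
im,d=arm.get_image("wrist"); cv2.imwrite("pics/w2.png",im); np.savez("w2.npz",K=K,W=W,d=d)
E
```

```text
pos [ 507.  -385.   121.4] psi 101.0 tool shift m (current axes) [0.004  0.0043 0.0613] turn 0.0 after turn axes [0.004  0.0043 0.0613] F [ 1.1 -0.4  0.6] w 44.7 t 3.6
```

View pics/w2.png

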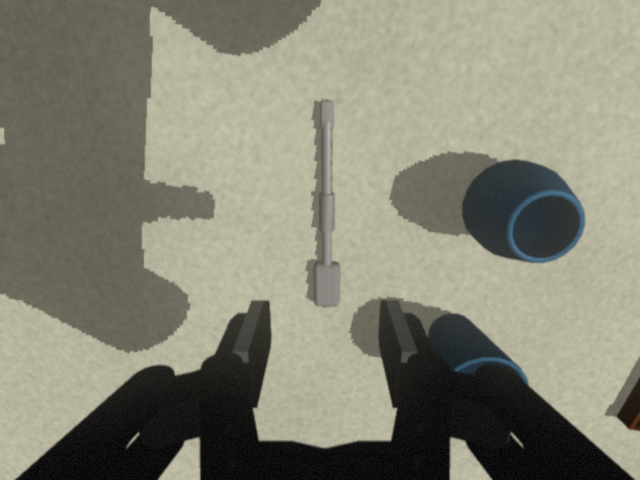

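The bombilla hasn't moved; its collar is at (327,212). The tips probably slipped off its top half, so I'll go lower and watch the force.

Call:
drive_tool --pt "0 0 0 0 0.03" --pt "0 0 0 0 0.03" --pt "0 0 0 0 0.03"

```text
clock: 3.95
position: [502.5, -382.3, 112.6]
ee_rot: [-0.096, 0.995, 0.001, -0.001]
contact_force: [0.1, -0.1, -0.5]
gripper_width: 29.9
```

```bash
python3 g.py 503 -382.5 10 101
python3 - <<'E'
from h import *
s=arm.read_state(); K,W=wristcam(s)
im,d=arm.get_image("wrist"); cv2.imwrite("pics/w3.png",im); np.savez("w3.npz",K=K,W=W,d=d)
P=cloud(K,W,d)
print("table z near", np.nanmedian(P[100:250,360:380,2]), "collar z",P[200:224,322:333,2].max(0).round(1))
g=im[:,:,:].astype(int); 
m=(np.abs(P[...,0]-505)<100)&(np.abs(P[...,1]+383)<25)&(P[...,2]>9)
q=P[m]; print(len(q),q.mean(0))
im2=im[60:330,220:440]; cv2.imwrite("pics/w3c.png",cv2.resize(im2,None,fx=2.2,fy=2.2))
E
```

```text
pos [ 502.5 -382.3  112.6] psi 101.0 tool shift m (current axes) [-0.0007 -0.0005  0.1026] turn -0.0 after turn axes [-0.0007 -0.0005  0.1026] F [ 0.1 -0.1 -0.5] w 29.9 t 3.95
table z near 0.18982459119922623 collar z [ nan 13.5 12.9 12.4  nan  nan  nan  nan  2.1  1.4  1.2]
23528 [ 493.49380724 -383.45254329  188.66001971]
```

View pics/w3c.png

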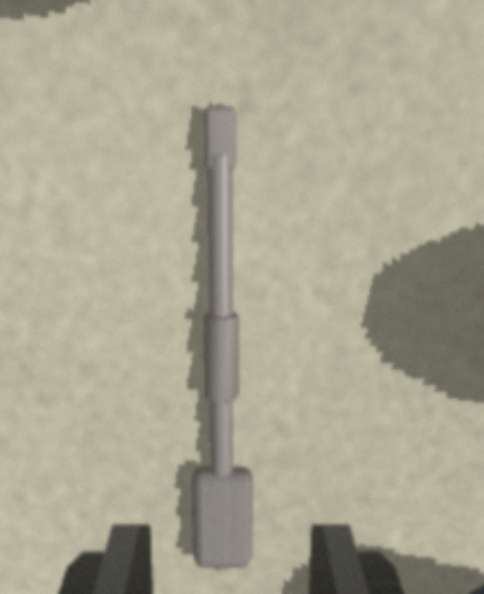

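Run:
```python
from h import *
f=np.load("w3.npz"); K,W=f["K"],f["W"]
print(onplane(K,W,[(320.9,222.3)],6))
```

```text
[[ 504.44802631 -384.4619066     6.        ]]
```

Call:
drive_tool --pt "0 0 0.04 0 0.03" --pt "0 0 0.04 0 0.03" --pt "0 0 0.02 0 0.03" --pt "0 0 0.01 0 0.03" --pt "0 0 0.003 0 0.03" --pt "0 0 0 0 0.03" --pt "0 0 0 0 0.03" --pt "0 0 0 0 0.03"

```text
clock: 4.8
position: [504.1, -383.1, 2.7]
ee_rot: [-0.096, 0.995, -0.001, 0.001]
contact_force: [-0.7, 0.5, -0.5]
gripper_width: 30.0
```

Run:
```python
from h import *
s=arm.read_state(); print(s["position"],s["contact_force"])
im,d=arm.get_image("wrist"); cv2.imwrite("pics/w4.png",im)
im,d=arm.get_image("scene"); cv2.imwrite("pics/s4.png",cv2.resize(im[60:200,170:330],None,fx=4,fy=4))
s=arm.read_state(); print(s["position"],s["contact_force"])
```

```text
[ 504.14623755 -383.09169319    2.69052884] [-0.66356453  0.52408173 -0.48900051]
[ 503.8314798  -382.90323225    2.30816801] [-0.73992858 -0.33414889 -0.30489887]
```

View pics/w4.png

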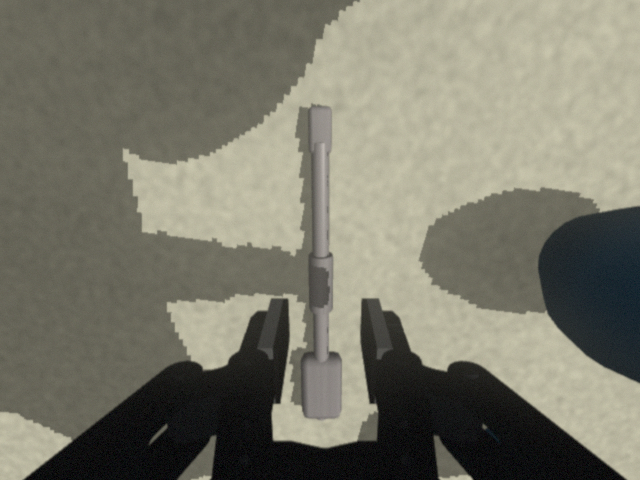

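View pics/s4.png

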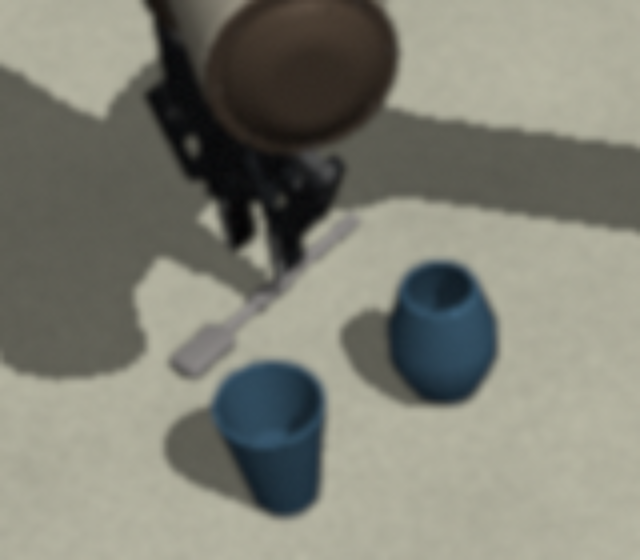

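Run:
```python
from h import *
s=arm.read_state(); K,W=wristcam(s); p=arm.camera_params("wrist")
im,d=arm.get_image("wrist")
P=cloud(K,np.linalg.inv(p["mount"]),d)   # tool coords
for r in (296,300,304,310,320,340,360,380,400):
    row=P[r]; print(r,[ (c,row[c].round(0).tolist()) for c in (276,282,286,364,370,376)])
P=cloud(K,W,d); print("table",np.nanmedian(P[100:200,420:600,2]),"collar",np.nanmedian(P[262:300,316:325,2]))
K,W=cam("scene"); im,d=arm.get_image("scene"); P=cloud(K,W,d)
for r in range(110,136,3): print(r,[P[r,c].round(0).tolist() for c in (226,230,234,238,242,246)])
```

```text
296 [(276, [-10.0, -25.0, 2.0]), (282, [-10.0, -22.0, 2.0]), (286, [-10.0, -20.0, 2.0]), (364, [-10.0, 21.0, 2.0]), (370, [-9.0, 24.0, 1.0]), (376, [-10.0, 27.0, 3.0])]
300 [(276, [11.0, -19.0, -40.0]), (282, [11.0, -17.0, -41.0]), (286, [11.0, -15.0, -41.0]), (364, [10.0, 16.0, -39.0]), (370, [11.0, 18.0, -41.0]), (376, [11.0, 21.0, -41.0])]
304 [(276, [10.0, -19.0, -43.0]), (282, [10.0, -16.0, -43.0]), (286, [10.0, -15.0, -42.0]), (364, [11.0, 15.0, -44.0]), (370, [11.0, 18.0, -44.0]), (376, [11.0, 20.0, -44.0])]
310 [(276, [11.0, -18.0, -49.0]), (282, [11.0, -16.0, -49.0]), (286, [8.0, -15.0, -44.0]), (364, [10.0, 15.0, -47.0]), (370, [11.0, 17.0, -49.0]), (376, [11.0, 19.0, -49.0])]
320 [(276, [11.0, -17.0, -56.0]), (282, [11.0, -15.0, -56.0]), (286, [4.0, -15.0, -45.0]), (364, [7.0, 15.0, -49.0]), (370, [10.0, 17.0, -55.0]), (376, [11.0, 19.0, -56.0])]
340 [(276, [10.0, -16.0, -68.0]), (282, [6.0, -15.0, -60.0]), (286, [-3.0, -15.0, -47.0]), (364, [-1.0, 15.0, -51.0]), (370, [11.0, 15.0, -69.0]), (376, [11.0, 17.0, -68.0])]
360 [(276, [5.0, -15.0, -71.0]), (282, [-2.0, -15.0, -6
[... 1099 characters left out ...]
[[498.0, -441.0, -1.0], [511.0, -398.0, 37.0], [484.0, -426.0, 0.0], [509.0, -363.0, 61.0], [504.0, -354.0, 63.0], [493.0, -355.0, 56.0]]
125 [[506.0, -429.0, 2.0], [496.0, -427.0, -2.0], [491.0, -417.0, 1.0], [510.0, -364.0, 51.0], [504.0, -356.0, 53.0], [493.0, -357.0, 45.0]]
128 [[511.0, -423.0, -1.0], [504.0, -416.0, -0.0], [495.0, -412.0, -3.0], [510.0, -367.0, 39.0], [504.0, -358.0, 41.0], [475.0, -388.0, 1.0]]
131 [[517.0, -416.0, -2.0], [511.0, -406.0, 2.0], [502.0, -403.0, -3.0], [501.0, -384.0, 11.0], [491.0, -382.0, 6.0], [480.0, -382.0, -2.0]]
134 [[525.0, -405.0, 1.0], [516.0, -402.0, -3.0], [516.0, -381.0, 12.0], [507.0, -378.0, 9.0], [495.0, -378.0, 1.0], [488.0, -370.0, 2.0]]
```

Both cameras agree that the real fingertips are about 38 mm behind the reported TCP when open 30 mm, and about 46 mm when fully open. So at a reported z of 2.5 they are still about 39 mm above the shelf. I'll correct for this and go lower in guarded steps.

```bash
python3 -c "
from bench import arm
print(arm.grip_point_offset)"
```

```text
18.700000000000003
```

Call:
drive_tool --pt "0 -0.001 0.01 0 0.03" --pt "0 0 0.01 0 0.03" --pt "0 0 0.006 0 0.03" --pt "0 0 0.003 0 0.03" --pt "0 0 0 0 0.03" --pt "0 0 0 0 0.03"

```text
clock: 5.6
position: [503.5, -383.7, -27.8]
ee_rot: [-0.096, 0.995, -0.0, -0.0]
contact_force: [0.8, 0.8, -0.2]
gripper_width: 29.8
```

Call:
drive_tool --pt "0 0 0.003 0 0.03" --pt "0 0 0.001 0 0.02" --pt "0 0 0 0 0.0" --pt "0 0 0 0 0.0" --pt "0 0 0 0 0.0" --pt "0 0 0 0 0.0" --pt "0 0 0 0 0.0"

```text
clock: 6.3
position: [503.4, -383.6, -31.7]
ee_rot: [-0.096, 0.995, -0.0, 0.0]
contact_force: [-0.3, -0.3, 0.6]
gripper_width: 9.4
```

Call:
drive_tool --pt "0 0 0 0 0.0" --pt "0 0 0 0 0.0" --pt "0 0 -0.01 0 0.0" --pt "0 0 -0.02 0 0.0" --pt "0 0 0 0 0.0" --pt "0 0 0 0 0.0"

```text
clock: 6.9
position: [503.7, -383.7, -1.1]
ee_rot: [-0.095, 0.995, -0.0, 0.001]
contact_force: [0.8, -0.2, -1.1]
gripper_width: 8.9
```

Run:
```python
from h import *
im,d=arm.get_image("wrist"); cv2.imwrite("pics/w5.png",im); p=arm.camera_params("wrist"); P=cloud(p["K"],np.linalg.inv(p["mount"]),d); np.save("w5P.npy",P)
im,d=arm.get_image("scene"); cv2.imwrite("pics/s5.png",cv2.resize(im[60:200,170:330],None,fx=4,fy=4))
```

```text
(no output)
```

View pics/w5.png

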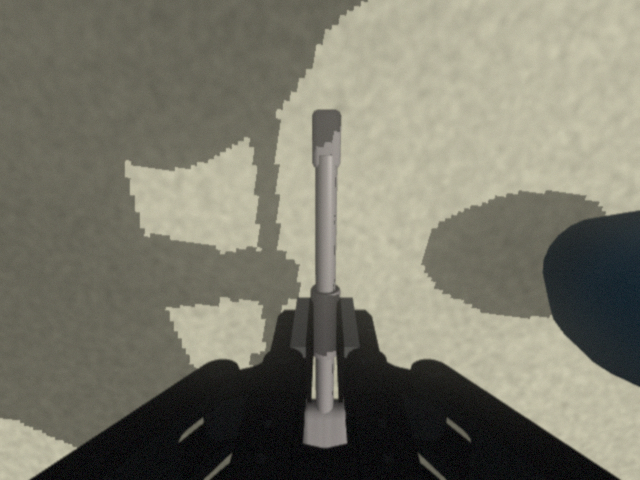

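View pics/s5.png

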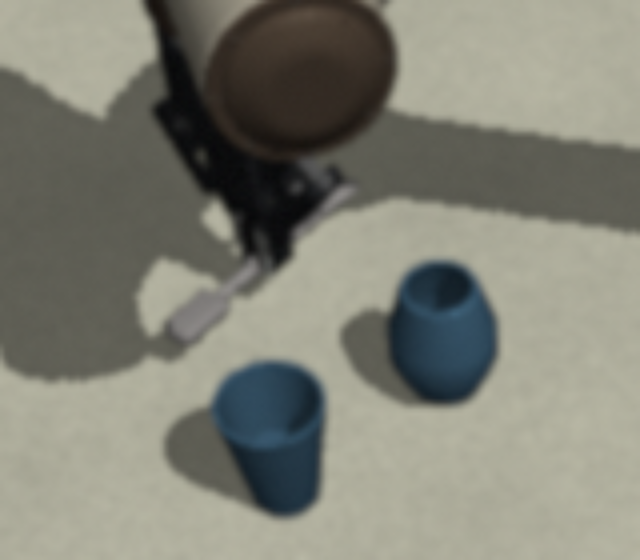

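The bombilla is held on its collar and stays level. Next I lift it, turn it 12° to line up with the caddy, and carry it over.

Call:
drive_tool --pt "0 0 -0.045 0 0.0" --pt "0 0 -0.045 0 0.0" --pt "0 0 -0.02 6 0.0" --pt "0 0.0 -0.01 6 0.0" --pt "-0.0035 0.045 0 0 0.0" --pt "-0.0035 0.045 0 0 0.0" --pt "-0.0035 0.045 0 0 0.0" --pt "-0.0035 0.045 0 0 0.0" --pt "-0.0035 0.045 0 0 0.0" --pt "-0.0035 0.045 0 0 0.0" --pt "-0.0035 0.045 0 0 0.0" --pt "-0.0035 0.045 0 0 0.0" --pt "-0.0035 0.045 0 0 0.0" --pt "-0.0035 0.045 0 0 0.0" --pt "0 0 0 0 0.0" --pt "0 0 0 0 0.0" --pt "0 0 0 0 0.0"

```text
clock: 8.7
position: [545.9, 64.9, 117.6]
ee_rot: [0.009, 1.0, -0.0, -0.001]
contact_force: [0.0, -0.2, -1.7]
gripper_width: 9.1
```

```bash
python3 g.py 546.7 70 60 89
python3 - <<'E'
from h import *
s=arm.read_state(); K,W=wristcam(s)
im,d=arm.get_image("wrist"); cv2.imwrite("pics/w6.png",im); np.savez("w6.npz",K=K,W=W,d=d)
E
```

```text
pos [545.9  64.9 117.6] psi 88.9 tool shift m (current axes) [-0.0008  0.0051  0.0576] turn -0.1 after turn axes [-0.0008  0.0051  0.0576] F [ 0.  -0.2 -1.7] w 9.1 t 8.7
```

View pics/w6.png

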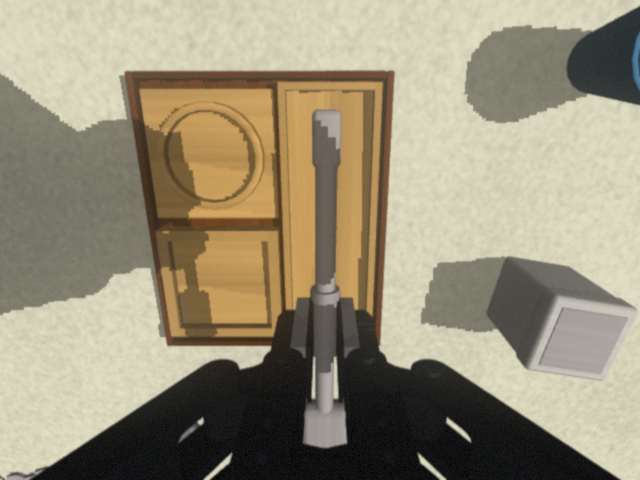

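The wrist view shows the whole caddy. The rim corners are at (126,72), (394,72), (167,345) and (379,345), the collar ring is centred near (214,154), and the trough spans columns 278–383.

Run:
```python
from m import *
f=np.load("w6.npz"); K,W=f["K"],f["W"]
c=onplane(K,W,[(126,72),(394,72),(167,346),(379,346)],16); print(c.round(1),"mean",c.mean(0).round(1)); e=c[1]-c[0]; print("yaw",np.degrees(np.arctan2(-e[0],e[1])), np.linalg.norm(e),np.linalg.norm(c[2]-c[0]))
o=onplane(K,W,[(163,156),(264,156),(213,100),(213,209)],18); print("collar",o.round(1))
i=onplane(K,W,[(160,229),(283,229),(169,340),(283,338)],18); print("tin frame outer",i.round(1),i.mean(0))
i=onplane(K,W,[(278,82),(383,82)],18); print("trough outer near end",i.round(1))
i=onplane(K,W,[(286,90),(374,90)],18); print("trough inner near end",i.round(1))
P=cloud(K,W,f["d"]); print("bombilla mouthpiece",P[112:125,320:335].reshape(-1,3).mean(0))
print(np.nanmedian(P[40:60,200:400,2]))
```

```text
[[439.3 -64.9  16. ]
 [442.7 113.1  16. ]
 [652.5 -70.   16. ]
 [655.7 108.9  16. ]] mean [547.5  21.8  16. ]
yaw -1.091436183020238 178.05598308376656 213.22577306951942
collar [[494.4 -48.   18. ]
 [495.7  23.3  18. ]
 [457.9  -8.5  18. ]
 [533.6 -17.1  18. ]]
tin frame outer [[548.3 -58.6  18. ]
 [550.   33.8  18. ]
 [645.3 -66.5  18. ]
 [645.1  28.7  18. ]] [597.16269017 -15.66900057  18.        ]
trough outer near end [[447.5  36.   18. ]
 [448.8 105.8  18. ]]
trough inner near end [[452.6  41.1  18. ]
 [453.7  99.9  18. ]]
bombilla mouthpiece [nan nan nan]
0.16040303277947032
```

Call:
drive_tool --pt "-0.001 0.005 0.04 0 0.0" --pt "0 0 0.04 0 0.0" --pt "0 0 0.03 0 0.0" --pt "0 0 0.018 0 0.0" --pt "0 0 0.007 0 0.0" --pt "0 0 0 0 0.0" --pt "0 0 0 0 0.0" --pt "0 0 0 0 0.0"

```text
clock: 9.55
position: [548.7, 70.8, -15.4]
ee_rot: [0.009, 1.0, 0.001, 0.001]
contact_force: [0.7, 0.4, -1.9]
gripper_width: 9.1
```

Call:
drive_tool --pt "0 0 0.003 0 0.0" --pt "0 0 0.002 0 0.0" --pt "0 0 0 0 0.0" --pt "0 0 0 0 0.0"

```text
clock: 9.95
position: [547.7, 70.7, -21.7]
ee_rot: [0.009, 1.0, 0.0, 0.0]
contact_force: [-0.0, 0.7, -0.7]
gripper_width: 9.2
```

Call:
drive_tool --pt "0 0 0 0 0.02" --pt "0 0 0 0 0.022" --pt "0 0 0 0 0.022" --pt "0 0 -0.01 0 0.022" --pt "0 0 -0.03 0 0.022" --pt "0 0 -0.04 0 0.05" --pt "0 0 -0.05 0 0.085" --pt "0 0 0 0 0.085" --pt "0 0 0 0 0.085"

```text
clock: 10.85
position: [548.4, 71.1, 110.5]
ee_rot: [0.009, 1.0, 0.001, 0.002]
contact_force: [-0.8, -0.1, -0.4]
gripper_width: 78.5
```

```bash
python3 g.py 592 -254 150
python3 - <<'E'
from h import *
s=arm.read_state(); K,W=wristcam(s)
im,d=arm.get_image("wrist"); cv2.imwrite("pics/w7.png",im); np.savez("w7.npz",K=K,W=W,d=d)
E
```

```text
pos [548.4  71.1 110.5] psi 89.0 tool shift m (current axes) [-0.0496 -0.3241 -0.04  ] turn 0 after turn axes [-0.0496 -0.3241 -0.04  ] F [-0.8 -0.1 -0.4] w 78.5 t 10.85
```

View pics/w7.png

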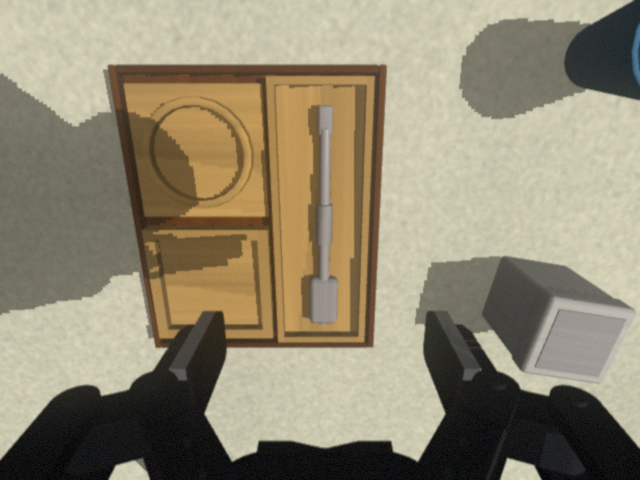

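The bombilla lies centred in the trough: mouthpiece (326,118), collar (325,225), filter (323,300). Next is the far conical cup.

Call:
drive_tool --pt "-0.0062 -0.0405 -0.002 0 0.085" --pt "-0.0062 -0.0405 -0.002 0 0.085" --pt "-0.0062 -0.0405 0 0 0.085" --pt "-0.0062 -0.0405 0 0 0.085" --pt "-0.0062 -0.0405 0 0 0.085" --pt "-0.0062 -0.0405 0 0 0.085" --pt "-0.0062 -0.0405 0 0 0.085" --pt "-0.0062 -0.0405 0 0 0.085" --pt "0 0 0 0 0.085" --pt "0 0 0 0 0.085" --pt "0 0 0 0 0.085"

```text
clock: 12.0
position: [590.6, -253.3, 111.1]
ee_rot: [0.009, 1.0, 0.0, -0.001]
contact_force: [-1.0, 0.4, 1.0]
gripper_width: 85.3
```

```bash
cat > look.py <<'E'
import sys
from m import *
def look(n,cx,cy,zlo=72,zhi=84,rad=55):
    s=arm.read_state(); K,W=wristcam(s)
    im,d=arm.get_image("wrist"); cv2.imwrite(f"pics/{n}.png",im); np.savez(f"{n}.npz",K=K,W=W,d=d)
    P=cloud(K,W,d); hsv=cv2.cvtColor(im,cv2.COLOR_BGR2HSV); blue=(hsv[...,0]>90)&(hsv[...,0]<125)&(hsv[...,1]>80)
    m=blue&(np.hypot(P[...,0]-cx,P[...,1]-cy)<rad)&(P[...,2]>zlo)&(P[...,2]<zhi)
    q=P[m]; print(n,len(q),"zmax",np.percentile(q[:,2],[50,98]).round(1),"circ",circ(q[:,:2]).round(1))
if __name__=="__main__": look(sys.argv[1],*[float(v) for v in sys.argv[2:]])
E
python3 g.py 592 -254 12; python3 look.py w8 592 -254
```

```text
pos [ 590.6 -253.3  111.1] psi 89.0 tool shift m (current axes) [-0.0016 -0.0007  0.0991] turn 0 after turn axes [-0.0016 -0.0007  0.0991] F [-1.   0.4  1. ] w 85.3 t 12.0
w8 1257 zmax [78.1 79.5] circ [ 592.4 -255.    29.5]
```

View pics/w8.png

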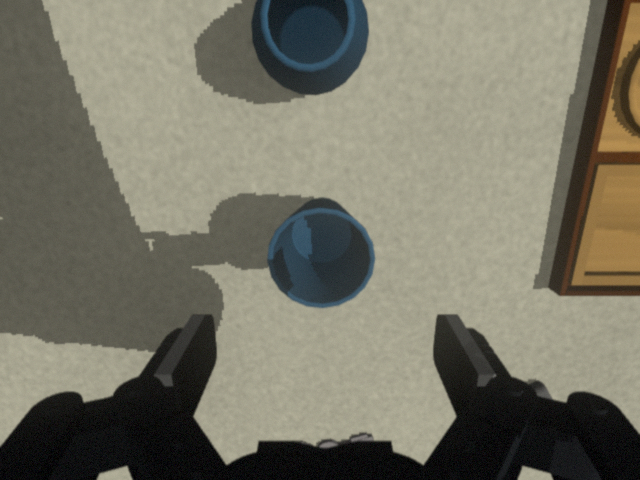

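The wrist view shows the conical cup's rim centred at (321,257), which is (592.4,-255) in world. The bellied cup at (311,30) is well clear.

Call:
drive_tool --pt "-0.002 -0.0015 0.02 0 0.085" --pt "0 0 0.03 0 0.085" --pt "0 0 0.025 0 0.085" --pt "0 0 0.015 0 0.085" --pt "0 0 0.009 0 0.085" --pt "0 0 0 0 0.085" --pt "0 0 0 0 0.085"

```text
clock: 12.75
position: [594.1, -255.3, 14.1]
ee_rot: [0.008, 1.0, -0.0, 0.001]
contact_force: [-0.0, -0.3, 0.2]
gripper_width: 85.1
```

Call:
drive_tool --pt "0 0 0 0 0.07" --pt "0 0 0 0 0.064" --pt "0 0 0 0 0.06" --pt "0 0 0 0 0.056" --pt "0 0 0 0 0.05" --pt "0 0 0 0 0.05" --pt "0 0 0 0 0.05"

```text
clock: 13.45
position: [594.1, -255.8, 14.9]
ee_rot: [0.009, 1.0, -0.0, 0.001]
contact_force: [-1.3, 2.5, 5.0]
gripper_width: 60.0
```

Call:
drive_tool --pt "0 0 0 0 0.045" --pt "0 0 -0.005 0 0.045" --pt "0 0 -0.01 0 0.045" --pt "0 0 -0.02 0 0.045" --pt "0 0 -0.02 0 0.045" --pt "0 0 -0.01 0 0.045" --pt "0 0 0 0 0.045" --pt "0 0 0 0 0.045"

```text
clock: 14.25
position: [592.7, -255.5, 77.6]
ee_rot: [0.009, 1.0, 0.0, -0.001]
contact_force: [-0.4, -0.3, -2.2]
gripper_width: 60.2
```

```bash
python3 g.py 496.5 -13.5 80; python3 look.py w9 592 -254 125 165
python3 - <<'E'
from h import *
im,d=arm.get_image("scene"); cv2.imwrite("pics/s9.png",cv2.resize(im[60:260,150:350],None,fx=3,fy=3))
E
```

```text
pos [ 592.7 -255.5   77.6] psi 88.9 tool shift m (current axes) [ 0.1007  0.2402 -0.0021] turn 0 after turn axes [ 0.1007  0.2402 -0.0021] F [-0.4 -0.3 -2.2] w 60.2 t 14.25
w9 9898 zmax [138.  141.6] circ [ 590.1 -255.    28.7]
```

View pics/w9.png

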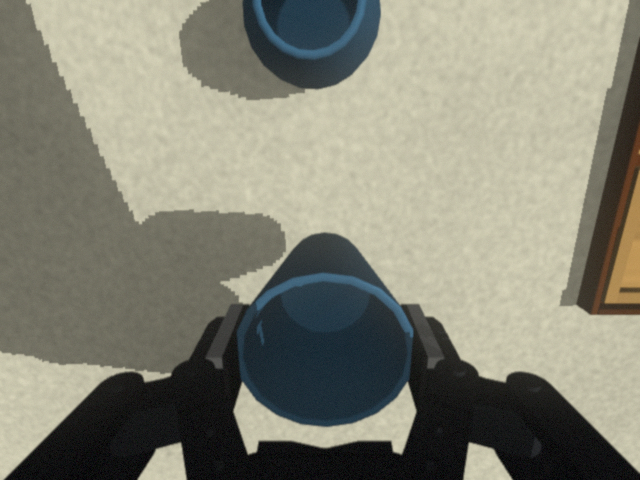

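View pics/s9.png

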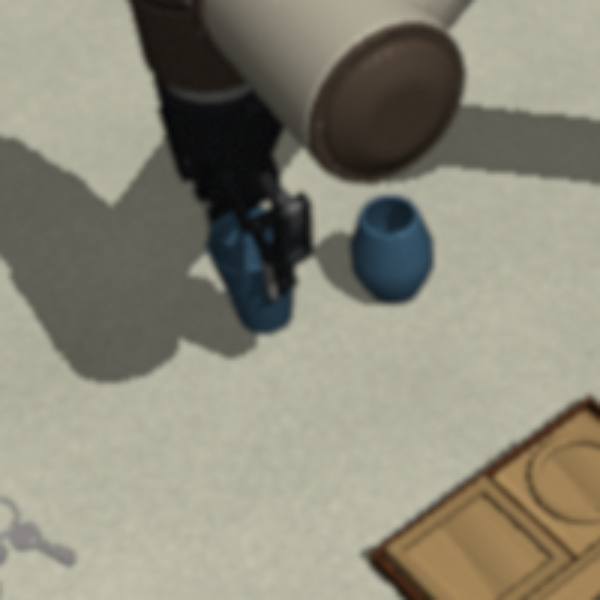

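```bash
cat > tilt.py <<'E'
import sys
from m import *
from scipy import ndimage
f=np.load(sys.argv[1]+".npz"); K,W,d=f["K"],f["W"],f["d"]; cx,cy,z0=[float(v) for v in sys.argv[2:5]]
P=cloud(K,W,d); im=cv2.imread(f"pics/{sys.argv[1]}.png"); hsv=cv2.cvtColor(im,cv2.COLOR_BGR2HSV)
blue=(hsv[...,0]>90)&(hsv[...,0]<125)&(hsv[...,1]>80)&(np.hypot(P[...,0]-cx,P[...,1]-cy)<60)
v,u=np.nonzero(blue&(P[...,2]>z0-30))
# top rim per angle: highest point per angular sector
q=P[v,u]; c=np.array([cx,cy])
for it in range(4):
    a=np.degrees(np.arctan2(q[:,1]-c[1],q[:,0]-c[0])); r=np.hypot(q[:,0]-c[0],q[:,1]-c[1]); T=[]
    for b in range(-180,180,15):
        k=(a>=b)&(a<b+15)&(r>24)&(r<36)
        if k.sum()>3: qq=q[k]; T.append(np.median(qq[qq[:,2]>np.percentile(qq[:,2],80)],0))
    T=np.array(T); cc=circ(T[:,:2]); c=cc[:2]
A=np.c_[T,np.ones(len(T))]; X=np.linalg.lstsq(np.c_[T[:,:2]-c,np.ones(len(T))],T[:,2],rcond=None)[0]
print("rim c",cc.round(1),"slope",X[:2].round(3),"z",X[2].round(1),"n",len(T))
E
python3 tilt.py w8 592 -255 78; python3 tilt.py w9 592 -255 140
python3 - <<'E'
from h import *
f=np.load("w9.npz"); K,W=f["K"],f["W"]
t=np.linspace(0,2*np.pi,60)
for zr in (138,140): 
  p=proj(K,W,np.c_[592.4+20*np.cos(t),-255+20*np.sin(t),0*t+zr-78]); print("foot",p.min(0),p.max(0))
  p=proj(K,W,np.c_[592.4+32*np.cos(t),-255+32*np.sin(t),0*t+zr]); print("rim",p.min(0),p.max(0))
E
```

```text
rim c [ 592.2 -254.8   29.6] slope [-1.099  0.245] z 102.7 n 24
rim c [ 590.7 -255.1   29.5] slope [-0.325  0.008] z 149.9 n 24
foot [288.29229242 231.1430113 ] [361.53496407 298.63769665]
rim [234.94290581 270.18244205] [415.31456816 423.6041641 ]
foot [287.96494284 232.32749287] [361.86954266 300.34151454]
rim [233.68304914 272.69123977] [416.58436588 427.73936647]
```

The observed rim (rows 274–425) and foot (row 233) match the projection of an upright cup, so it hangs straight. Carrying it to the round bay.

Call:
drive_tool --pt "0.01 0.024 0 0 0.045" --pt "0.0151 0.036 0 0 0.045" --pt "0.0151 0.036 0 0 0.045" --pt "0.0151 0.036 0 0 0.045" --pt "0.0151 0.036 0 0 0.045" --pt "0.0151 0.036 0 0 0.045" --pt "0.01 0.024 0 0 0.045" --pt "0.005 0.012 0 0 0.045" --pt "0 0 0 0 0.045" --pt "0 0 0 0 0.045" --pt "0 0 0 0 0.045"

```text
clock: 15.45
position: [497.5, -14.7, 78.0]
ee_rot: [0.01, 1.0, -0.0, -0.0]
contact_force: [-0.3, 1.6, -2.6]
gripper_width: 60.2
```

```bash
python3 g.py 496.5 -13.5 27; python3 look.py w10 496 -14 125 165
```

```text
pos [497.5 -14.7  78. ] psi 88.9 tool shift m (current axes) [0.0011 0.0012 0.051 ] turn 0 after turn axes [0.0011 0.0012 0.051 ] F [-0.3  1.6 -2.6] w 60.2 t 15.45
w10 9492 zmax [137.9 142.1] circ [494.9 -14.4  28.6]
```

View pics/w10.png

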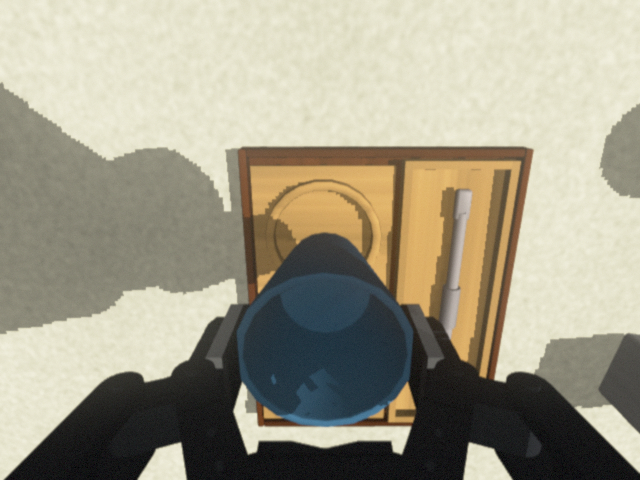

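Run:
```python
from h import *
f=np.load("w10.npz"); K,W=f["K"],f["W"]
print(onplane(K,W,[(324,180),(266,232),(383,232)],18).round(1))
```

```text
[[457.9 -14.1  18. ]
 [491.  -52.2  18. ]
 [492.4  23.3  18. ]]
```

The collar comes out at (496,-14.4) and the cup is within about 1.5 mm of that. Lowering.

Call:
drive_tool --pt "0.0015 0 0.02 0 0.045" --pt "0 0 0.015 0 0.045" --pt "0 0 0.008 0 0.045" --pt "0 0 0.004 0 0.045" --pt "0 0 0.002 0 0.045" --pt "0 0 0 0 0.045" --pt "0 0 0 0 0.045"

```text
clock: 16.2
position: [496.2, -13.9, 29.7]
ee_rot: [0.009, 1.0, 0.0, 0.001]
contact_force: [-0.2, 0.7, -2.5]
gripper_width: 60.1
```

Call:
drive_tool --pt "0 0 0.002 0 0.045" --pt "0 0 0.001 0 0.045" --pt "0 0 0 0 0.045" --pt "0 0 0 0 0.045"

```text
clock: 16.6
position: [495.7, -13.9, 26.3]
ee_rot: [0.009, 1.0, 0.0, 0.0]
contact_force: [-0.4, 0.4, -3.1]
gripper_width: 60.2
```

Call:
drive_tool --pt "0 0 0.001 0 0.045" --pt "0 0 0 0 0.045" --pt "0 0 0.001 0 0.045" --pt "0 0 0 0 0.045" --pt "0 0 0 0 0.045"

```text
clock: 17.1
position: [496.0, -13.9, 25.0]
ee_rot: [0.009, 1.0, -0.0, 0.0]
contact_force: [-2.4, 0.0, 6.3]
gripper_width: 60.3
```

Contact at 6 N upward, so the cup is seated. Releasing and backing up.

Call:
drive_tool --pt "0 0 0 0 0.066" --pt "0 0 0 0 0.075" --pt "0 0 0 0 0.085" --pt "0 0 0 0 0.085" --pt "0 0 0 0 0.085" --pt "0 0 -0.02 0 0.085" --pt "0 0 -0.04 0 0.085" --pt "0 0 -0.03 0 0.085" --pt "0 0 0 0 0.085" --pt "0 0 0 0 0.085"

```text
clock: 18.1
position: [495.8, -13.8, 114.6]
ee_rot: [0.009, 1.0, 0.0, 0.001]
contact_force: [-1.0, -0.0, 0.0]
gripper_width: 85.1
```

```bash
python3 g.py 612 233 130 78.8; python3 look.py w11 496 -14 82 96
```

```text
pos [495.8 -13.8 114.6] psi 89.0 tool shift m (current axes) [-0.1117  0.2489 -0.015 ] turn 10.2 after turn axes [-0.0661  0.2647 -0.015 ] F [-1. -0.  0.] w 85.1 t 18.1
w11 1423 zmax [88.1 89.3] circ [494.4 -13.2  29.5]
```

View pics/w11.png

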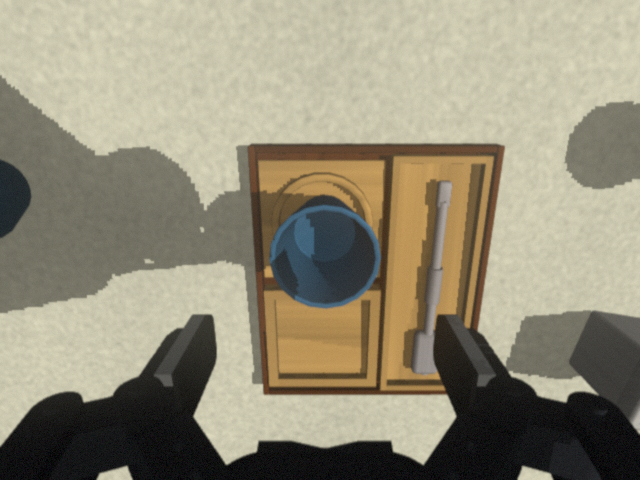

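The cup stands in the collar with its rim at (494.4,-13.2,88). Next is the tin.

Call:
drive_tool --pt "0 0 -0.003 5 0.085" --pt "0 0 -0.003 5.2 0.085" --pt "-0.0094 0.0378 0 0 0.085" --pt "-0.0094 0.0378 0 0 0.085" --pt "-0.0094 0.0378 0 0 0.085" --pt "-0.0094 0.0378 0 0 0.085" --pt "-0.0094 0.0378 0 0 0.085" --pt "-0.0094 0.0378 0 0 0.085" --pt "-0.0094 0.0378 0 0 0.085" --pt "0 0 0 0 0.085" --pt "0 0 0 0 0.085" --pt "0 0 0 0 0.085"

```text
clock: 19.35
position: [610.8, 231.7, 118.8]
ee_rot: [0.098, 0.995, -0.001, -0.001]
contact_force: [0.3, -0.3, -0.3]
gripper_width: 84.9
```

```bash
python3 - <<'E'
from m import *
s=arm.read_state(); K,W=wristcam(s)
im,d=arm.get_image("wrist"); cv2.imwrite("pics/w12.png",im); np.savez("w12.npz",K=K,W=W,d=d)
P=cloud(K,W,d); m=(np.hypot(P[...,0]-612,P[...,1]-233)<50)&(P[...,2]>70)&(P[...,2]<80); q=P[m][:,:2].astype(np.float32); print(len(q),cv2.minAreaRect(q),P[m][:,2].mean())
E
python3 g.py 612 233 13 78.8
```

```text
8301 ((612.7169799804688, 233.60009765625), (58.091243743896484, 58.216861724853516), 78.91910552978516) 75.63908661156026
 pos [611.  231.5 119.4] psi 78.7 tool shift m (current axes) [-0.0009  0.0018  0.1064] turn -0.1 after turn axes [-0.0009  0.0018  0.1064] F [-0.   0.2  0.6] w 85.2 t 19.4
```

View pics/w12.png

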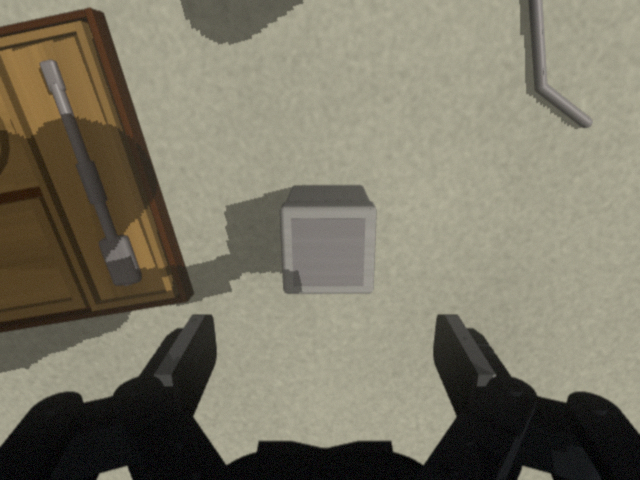

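Call:
drive_tool --pt "-0.0013 0.0023 0.02 0 0.085" --pt "0 0 0.035 0 0.085" --pt "0 0 0.03 0 0.085" --pt "0 0 0.016 0 0.085" --pt "0 0 0.009 0 0.085" --pt "0 0 0 0 0.085" --pt "0 0 0 0 0.085"

```text
clock: 20.1
position: [614.2, 234.7, 11.4]
ee_rot: [0.098, 0.995, 0.0, 0.001]
contact_force: [-0.0, 0.1, 0.3]
gripper_width: 84.8
```

Call:
drive_tool --pt "0 0 0 0 0.065" --pt "0 0 0 0 0.06" --pt "0 0 0 0 0.056" --pt "0 0 0 0 0.05" --pt "0 0 0 0 0.04" --pt "0 0 0 0 0.04" --pt "0 0 -0.005 0 0.04" --pt "0 0 -0.015 0 0.04" --pt "0 0 -0.025 0 0.04" --pt "0 0 -0.015 0 0.04" --pt "0 0 0 0 0.04" --pt "0 0 0 0 0.04"

```text
clock: 21.3
position: [613.1, 234.9, 70.2]
ee_rot: [0.098, 0.995, 0.0, -0.0]
contact_force: [-1.1, -0.6, -2.6]
gripper_width: 56.9
```

```bash
python3 - <<'E'
from m import *
s=arm.read_state(); K,W=wristcam(s)
im,d=arm.get_image("wrist"); cv2.imwrite("pics/w13.png",im); np.savez("w13.npz",K=K,W=W,d=d)
P=cloud(K,W,d); m=(np.hypot(P[...,0]-612,P[...,1]-233)<40)&(P[...,2]>120)&(P[...,2]<145); q=P[m]; print(len(q),np.median(q,0))
X=np.linalg.lstsq(np.c_[q[:,:2]-q[:,:2].mean(0),np.ones(len(q))],q[:,2],rcond=None)[0]; print(X)
E
python3 g.py 596.8 -15.8 70 89
```

```text
27935 [605.42445331 235.8520614  134.20848655]
[ 6.52949887e-02 -8.47576293e-03  1.33695592e+02]
 pos [612.6 234.6  69.3] psi 78.7 tool shift m (current axes) [-0.0334 -0.2486 -0.0006] turn -10.3 after turn axes [ 0.0114 -0.2506 -0.0006] F [-0.4 -1.1 -2.7] w 57.0 t 21.35
```

View pics/w13.png

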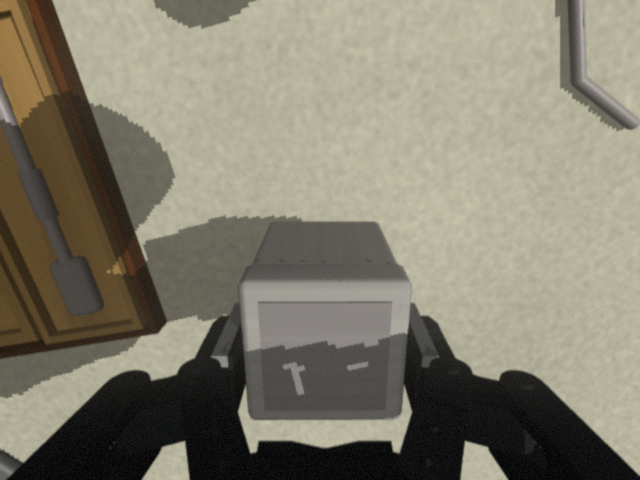

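Run:
```python
from m import *
f=np.load("w13.npz"); P=cloud(f["K"],f["W"],f["d"]); q=P[305:410,265:388].reshape(-1,3); q=q[np.isfinite(q).all(1)]
X=np.linalg.lstsq(np.c_[q[:,:2]-q[:,:2].mean(0),np.ones(len(q))],q[:,2],rcond=None)[0]; print(X.round(3),q.mean(0))
```

```text
[-3.00000e-03 -4.00000e-03  1.34627e+02] [612.10163658 235.94994942 134.62652342]
```

The tin is gripped level, so I carry it to the square bay with a −10.3° turn.

Call:
drive_tool --pt "0 0 0 -5.1 0.04" --pt "0 0 0 -5.2 0.04" --pt "0.0009 -0.02 0 0 0.04" --pt "0.0017 -0.037 0 0 0.04" --pt "0.0018 -0.038 0 0 0.04" --pt "0.0018 -0.038 0 0 0.04" --pt "0.0018 -0.038 0 0 0.04" --pt "0.0017 -0.037 0 0 0.04" --pt "0.001 -0.025 0 0 0.04" --pt "0.0007 -0.0176 0 0 0.04" --pt "0 0 0 0 0.04" --pt "0 0 0 0 0.04" --pt "0 0 0 0 0.04"

```text
clock: 22.65
position: [598.1, -14.8, 70.0]
ee_rot: [0.008, 1.0, 0.0, -0.0]
contact_force: [0.6, 0.5, -2.2]
gripper_width: 56.6
```

```bash
python3 - <<'E'
from m import *
s=arm.read_state(); K,W=wristcam(s)
im,d=arm.get_image("wrist"); cv2.imwrite("pics/w14.png",im); np.savez("w14.npz",K=K,W=W,d=d)
E
python3 g.py 596.8 -15.8 23 89
```

```text
pos [598.1 -14.6  70.1] psi 89.1 tool shift m (current axes) [ 0.0013 -0.0012  0.0471] turn 0.1 after turn axes [ 0.0013 -0.0012  0.0471] F [ 0.4  0.1 -1.5] w 57.2 t 22.7
```

View pics/w14.png

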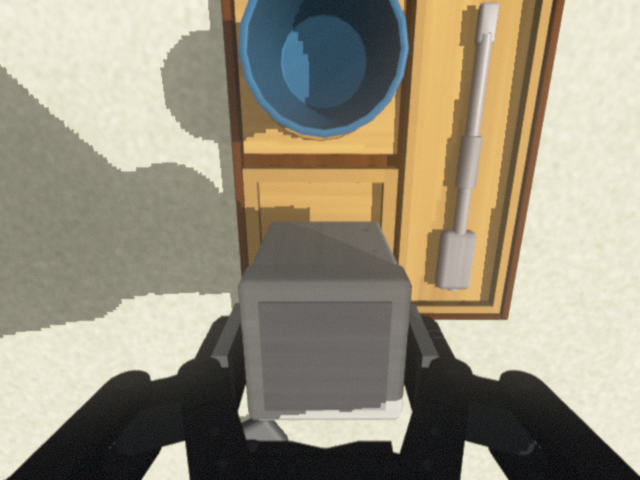

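Run:
```python
from m import *
f=np.load("w14.npz"); K,W=f["K"],f["W"]
a=onplane(K,W,[(243,169),(399,169)],18);print(a.round(1),a.mean(0)+[46,-.8,0])
a=onplane(K,W,[(259,183),(384,183)],18);print(a.round(1),a.mean(0)+[38,-.6,0])
```

```text
[[549.7 -62.   18. ]
 [551.2  30.1  18. ]] [596.44715618 -16.74081744  18.        ]
[[558.2 -53.1  18. ]
 [559.4  21.5  18. ]] [596.78902224 -16.39601808  18.        ]
```

Call:
drive_tool --pt "0.001 -0.0015 0.015 0 0.04" --pt "0 0 0.018 0 0.04" --pt "0 0 0.009 0 0.04" --pt "0 0 0.004 0 0.04" --pt "0 0 0.002 0 0.04" --pt "0 0 0 0 0.04" --pt "0 0 0 0 0.04"

```text
clock: 23.4
position: [597.6, -16.9, 22.9]
ee_rot: [0.008, 1.0, 0.0, 0.001]
contact_force: [0.3, 0.5, -2.6]
gripper_width: 57.0
```

Call:
drive_tool --pt "0 0 0.001 0 0.04" --pt "0 0 0 0 0.04" --pt "0 0 0 0 0.04"

```text
clock: 23.7
position: [597.6, -17.0, 21.9]
ee_rot: [0.008, 1.0, 0.0, 0.001]
contact_force: [-0.0, 0.6, -1.0]
gripper_width: 57.1
```

Call:
drive_tool --pt "0 0 0.001 0 0.04" --pt "0 0 0 0 0.04" --pt "0 0 0.0005 0 0.04" --pt "0 0 0 0 0.04" --pt "0 0 0 0 0.04"

```text
clock: 24.2
position: [597.7, -17.1, 21.8]
ee_rot: [0.008, 1.0, -0.0, 0.001]
contact_force: [-3.6, 0.1, 8.3]
gripper_width: 56.8
```

Seated. Releasing.

Call:
drive_tool --pt "0 0 0 0 0.062" --pt "0 0 0 0 0.07" --pt "0 0 0 0 0.085" --pt "0 0 0 0 0.085" --pt "0 0 0 0 0.085" --pt "0 0 -0.02 0 0.085" --pt "0 0 -0.04 0 0.085" --pt "0 0 -0.04 0 0.085" --pt "0 0 -0.02 0 0.085" --pt "0 0 0 0 0.085" --pt "0 0 0 0 0.085"

```text
clock: 25.3
position: [596.6, -17.0, 139.5]
ee_rot: [0.008, 1.0, 0.0, -0.0]
contact_force: [-0.7, 0.3, -1.4]
gripper_width: 85.0
```

```bash
python3 - <<'E'
from m import *
s=arm.read_state(); K,W=wristcam(s)
im,d=arm.get_image("wrist"); cv2.imwrite("pics/w15.png",im); np.savez("w15.npz",K=K,W=W,d=d)
P=cloud(K,W,d); m=(np.hypot(P[...,0]-597,P[...,1]+16)<50)&(P[...,2]>80)&(P[...,2]<92); q=P[m]; print(len(q),cv2.minAreaRect(q[:,:2].astype(np.float32)),q[:,2].mean())
E
python3 g.py 437.5 255 145
```

```text
7689 ((596.485595703125, -17.024221420288086), (58.027278900146484, 57.522525787353516), 88.9865493774414) 85.62821695826092
 pos [596.  -17.1 138.5] psi 89.0 tool shift m (current axes) [ 0.1631  0.2694 -0.0061] turn 0 after turn axes [ 0.1631  0.2694 -0.0061] F [ 0.3  0.3 -0.9] w 84.8 t 25.35
```

View pics/w15.png

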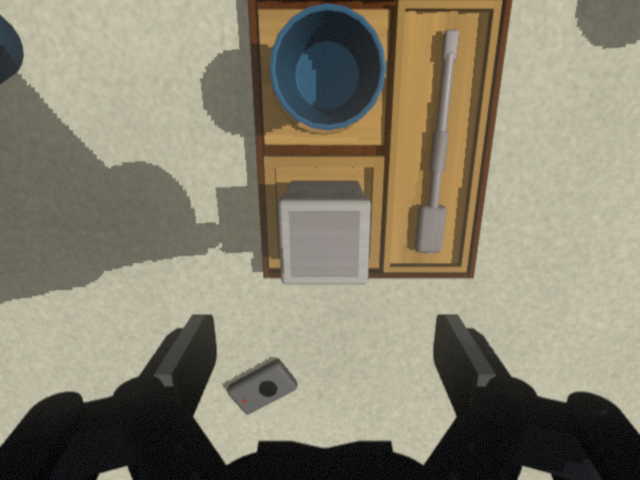

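The tin sits square in its bay at (596.5,-17.0). Next is the second conical cup.

Call:
drive_tool --pt "0.02 0.0337 0 0 0.085" --pt "0.0204 0.0337 0 0 0.085" --pt "0.0204 0.0337 0 0 0.085" --pt "0.0204 0.0337 0 0 0.085" --pt "0.0204 0.0337 0 0 0.085" --pt "0.0204 0.0337 0.01 0 0.085" --pt "0.0204 0.0337 0.01 0 0.085" --pt "0.0204 0.0337 0.01 0 0.085" --pt "0 0 0 0 0.085" --pt "0 0 0 0 0.085" --pt "0 0 0 0 0.085"

```text
clock: 26.45
position: [438.6, 254.4, 109.1]
ee_rot: [0.008, 1.0, -0.001, -0.001]
contact_force: [-0.1, 0.2, -0.1]
gripper_width: 85.1
```

```bash
python3 look.py w16 437 255; python3 g.py 437.5 255 14
```

```text
w16 1277 zmax [78.1 79.5] circ [437.3 255.6  29.5]
 pos [438.9 254.2 109.3] psi 89.0 tool shift m (current axes) [0.0013 0.0008 0.0953] turn 0 after turn axes [0.0013 0.0008 0.0953] F [ 0.  -0.6 -0. ] w 84.9 t 26.5
```

View pics/w16.png

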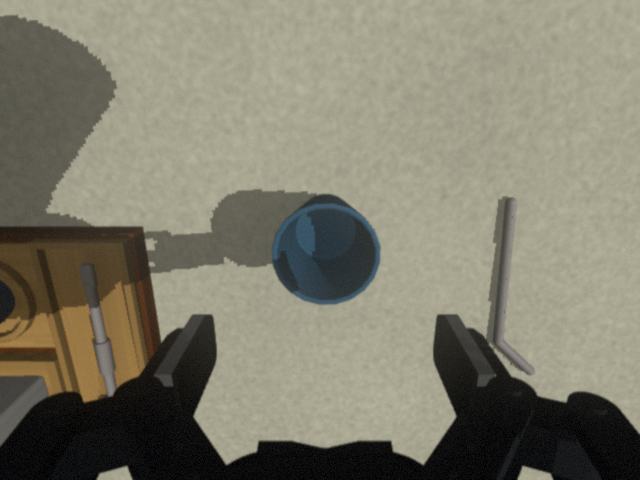

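Call:
drive_tool --pt "0.0015 0.0014 0.02 0 0.085" --pt "0 0 0.03 0 0.085" --pt "0 0 0.023 0 0.085" --pt "0 0 0.014 0 0.085" --pt "0 0 0.007 0 0.085" --pt "0 0 0 0 0.085" --pt "0 0 0 0 0.085"

```text
clock: 27.2
position: [437.9, 256.5, 16.3]
ee_rot: [0.009, 1.0, 0.0, 0.0]
contact_force: [-0.3, 0.4, -0.7]
gripper_width: 84.9
```

Call:
drive_tool --pt "0 0 0 0 0.07" --pt "0 0 0 0 0.064" --pt "0 0 0 0 0.06" --pt "0 0 0 0 0.056" --pt "0 0 0 0 0.05" --pt "0 0 0 0 0.045" --pt "0 0 0 0 0.045" --pt "0 0 -0.005 0 0.045" --pt "0 0 -0.015 0 0.045" --pt "0 0 -0.03 0 0.045" --pt "0 0 -0.03 0 0.045" --pt "0 0 -0.02 0 0.045" --pt "0 0 0 0 0.045" --pt "0 0 0 0 0.045"

```text
clock: 28.6
position: [436.5, 256.3, 115.3]
ee_rot: [0.008, 1.0, 0.0, -0.0]
contact_force: [0.1, 0.8, -2.3]
gripper_width: 60.5
```

```bash
python3 g.py 494.4 -13.2 115; python3 look.py w17 437 255 165 205
```

```text
pos [436.5 256.3 115.3] psi 89.0 tool shift m (current axes) [-6.240e-02 -2.685e-01  1.000e-04] turn 0 after turn axes [-6.240e-02 -2.685e-01  1.000e-04] F [ 0.1  0.8 -2.3] w 60.5 t 28.6
w17 7751 zmax [174.8 177.2] circ [435.1 256.7  28.9]
```

View pics/w17.png

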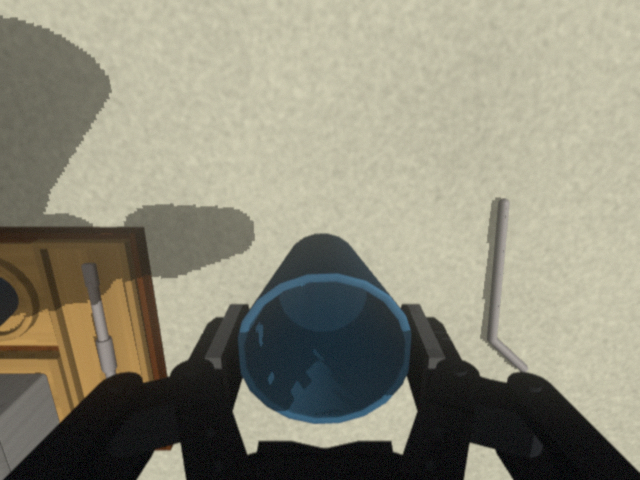

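Run:
```python
from m import *
for n,z in (("w9",139.5),("w10",139.7),("w17",177)):
    f=np.load(n+".npz"); K,W=f["K"],f["W"]; im=cv2.imread(f"pics/{n}.png"); hsv=cv2.cvtColor(im,cv2.COLOR_BGR2HSV)
    P=cloud(K,W,f["d"])
    m=((hsv[...,0]>90)&(hsv[...,0]<125)&(hsv[...,1]>80)).astype(np.uint8); m[:230]=0
    cs=max(cv2.findContours(m,cv2.RETR_EXTERNAL,cv2.CHAIN_APPROX_NONE)[0],key=cv2.contourArea)[:,0]
    k=cs[cs[:,1]>345]  # rear half of rim = true rim silhouette
    q=onplane(K,W,k,z); T=-0
    c=circ(q[:,:2]); print(n,c.round(1))
    t=np.linspace(0,2*np.pi,60); c0=c[:2]
    p=proj(K,W,np.c_[c0[0]+32*np.cos(t),c0[1]+32*np.sin(t),0*t+z]); print(p.min(0).round(),p.max(0).round(), k.min(0),k.max(0))
```

```text
w9 [ 592.6 -255.2   30.8]
[233. 273.] [416. 427.] [236 346] [412 425]
w10 [498.2 -14.4  30.7]
[234. 275.] [415. 428.] [238 346] [411 425]
w17 [436.  256.3  30.2]
[233. 272.] [415. 426.] [239 346] [410 422]
```

Run:
```python
from m import *
for n in ("w11","w14","w15"):
    f=np.load(n+".npz"); K,W=f["K"],f["W"]; im=cv2.imread(f"pics/{n}.png"); hsv=cv2.cvtColor(im,cv2.COLOR_BGR2HSV); P=cloud(K,W,f["d"])
    m=(hsv[...,0]>90)&(hsv[...,0]<125)&(hsv[...,1]>80)&(np.hypot(P[...,0]-496,P[...,1]+14)<50)&(P[...,2]>84)
    print(n,m.sum(),circ(P[m][:,:2]).round(1))
```

```text
w11 2609 [494.9 -13.2  29.6]
w14 3126 [495.1 -13.1  29.4]
w15 2255 [495.2 -13.3  29.4]
```

Call:
drive_tool --pt "-0.002 -0.008 -0.012 0 0.045" --pt "-0.005 -0.022 0 0 0.045" --pt "-0.009 -0.036 0 0 0.045" --pt "-0.009 -0.036 0 0 0.045" --pt "-0.009 -0.036 0 0 0.045" --pt "-0.009 -0.036 0 0 0.045" --pt "-0.008 -0.036 0 0 0.045" --pt "-0.006 -0.03 0 0 0.045" --pt "-0.003 -0.018 0 0 0.045" --pt "-0.0015 -0.011 0 0 0.045" --pt "0 0 0 0 0.045" --pt "0 0 0 0 0.045" --pt "0 0 0 0 0.045"

```text
clock: 29.95
position: [494.1, -12.7, 127.7]
ee_rot: [0.008, 1.0, 0.0, -0.0]
contact_force: [1.3, -0.0, -1.4]
gripper_width: 60.9
```

```bash
python3 look.py w18 495 -14 84 93; python3 g.py 495 -13.6 60
python3 - <<'E'
from h import *
im,d=arm.get_image("scene"); cv2.imwrite("pics/s18.png",cv2.resize(im[110:310,230:430],None,fx=3,fy=3))
E
```

```text
w18 763 zmax [88.2 89.5] circ [494.5 -13.4  29.6]
 pos [494.2 -12.7 127.7] psi 89.1 tool shift m (current axes) [-0.0009 -0.0009  0.0677] turn 0 after turn axes [-0.0009 -0.0009  0.0677] F [-0.3 -0.1 -1.9] w 60.6 t 30.0
```

View pics/w18.png

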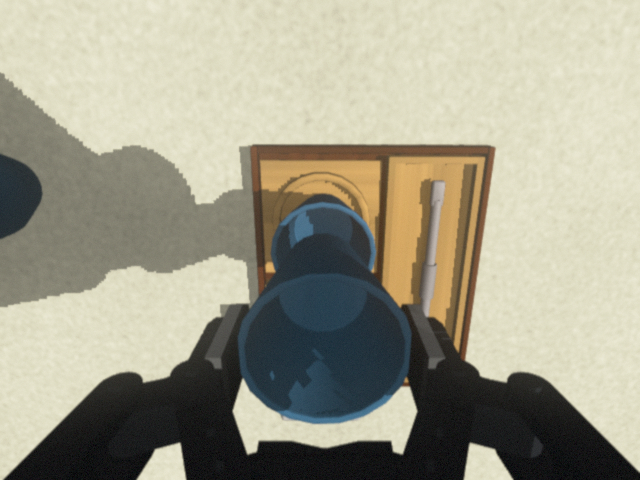

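View pics/s18.png

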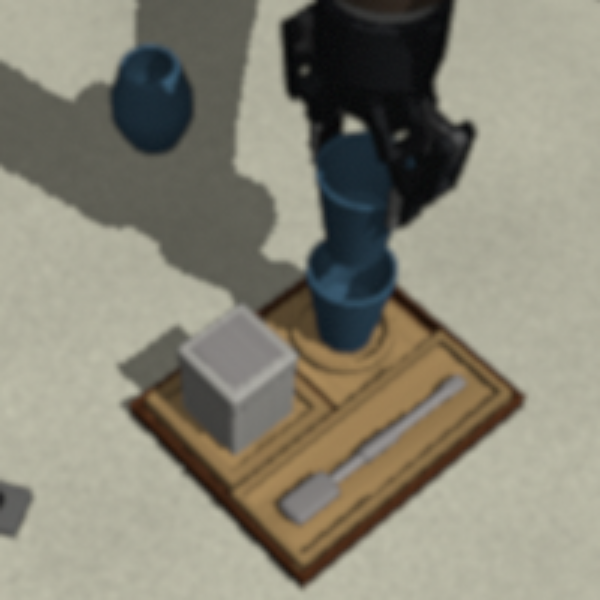

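The held cup is over its twin within about 1 mm; the twin's rim centre is (494.5,-13.4). Lowering with a force guard.

Call:
drive_tool --pt "-0.0005 -0.0007 0.02 0 0.045" --pt "0 0 0.015 0 0.045" --pt "0 0 0.012 0 0.045" --pt "0 0 0.008 0 0.045" --pt "0 0 0 0 0.045" --pt "0 0 0 0 0.045"

```text
clock: 30.65
position: [495.2, -13.8, 73.1]
ee_rot: [0.008, 1.0, -0.0, 0.0]
contact_force: [0.5, -0.5, -2.8]
gripper_width: 60.3
```

Call:
drive_tool --pt "0 0 0.005 0 0.045" --pt "0 0 0.003 0 0.045" --pt "0 0 0.002 0 0.045" --pt "0 0 0 0 0.045" --pt "0 0 0 0 0.045"

```text
clock: 31.15
position: [494.8, -14.0, 62.7]
ee_rot: [0.008, 1.0, 0.0, 0.0]
contact_force: [0.5, 0.5, -3.3]
gripper_width: 60.7
```

Call:
drive_tool --pt "0 0 0.003 0 0.045" --pt "0 0 0.001 0 0.045" --pt "0 0 0 0 0.045" --pt "0 0 0 0 0.045"

```text
clock: 31.55
position: [495.0, -13.9, 58.8]
ee_rot: [0.008, 1.0, 0.0, 0.0]
contact_force: [-0.6, 1.9, -1.2]
gripper_width: 60.6
```

Call:
drive_tool --pt "0 0 0.001 0 0.045" --pt "0 0 0 0 0.045" --pt "0 0 0 0 0.045"

```text
clock: 31.85
position: [495.2, -13.8, 58.1]
ee_rot: [0.008, 1.0, 0.0, 0.001]
contact_force: [-0.3, 2.9, 1.5]
gripper_width: 60.5
```

Call:
drive_tool --pt "0 0 0.001 0 0.045" --pt "0 0 0 0 0.045" --pt "0 0 0 0 0.045"

```text
clock: 32.15
position: [495.8, -13.8, 57.8]
ee_rot: [0.008, 1.0, 0.0, 0.001]
contact_force: [-1.6, 3.5, 6.8]
gripper_width: 60.4
```

Contact at 6.8 N, with the foot about 41 mm up (40 expected). Releasing.

Call:
drive_tool --pt "0 0 0 0 0.066" --pt "0 0 0 0 0.075" --pt "0 0 0 0 0.085" --pt "0 0 0 0 0.085" --pt "0 0 0 0 0.085" --pt "0 0 -0.02 0 0.085" --pt "0 0 -0.04 0 0.085" --pt "0 0 -0.04 0 0.085" --pt "0 0 0 0 0.085" --pt "0 0 0 0 0.085" --pt "0 0 0 0 0.085"

```text
clock: 33.25
position: [493.7, -14.3, 155.5]
ee_rot: [0.008, 1.0, -0.0, -0.001]
contact_force: [0.3, -0.8, -0.1]
gripper_width: 85.0
```

```bash
python3 look.py w19 495 -14 112 124;python3 - <<'E'
from m import *
f=np.load("w19.npz"); K,W=f["K"],f["W"]; im=cv2.imread("pics/w19.png"); hsv=cv2.cvtColor(im,cv2.COLOR_BGR2HSV); P=cloud(K,W,f["d"])
b=(hsv[...,0]>90)&(hsv[...,0]<125)&(hsv[...,1]>80)&(np.hypot(P[...,0]-496,P[...,1]+14)<50)
q=P[b]; print(np.histogram(q[:,2],bins=np.arange(30,130,4)))
q=P[b&(P[...,2]>114)]; X=np.linalg.lstsq(np.c_[q[:,:2]-q[:,:2].mean(0),np.ones(len(q))],q[:,2],rcond=None)[0]; print("slope",X.round(3))
im,d=arm.get_image("scene"); cv2.imwrite("pics/s19.png",cv2.resize(im[110:310,230:430],None,fx=3,fy=3))
E
python3 g.py 495 -14 200
```

```text
w19 1680 zmax [118.1 119.7] circ [494.2 -13.1  29.5]
(array([   0,    0,    0,    0,    0,    0,    0,    0,    0,  389, 1563,
        151,  174,  181,  499,  211,  221,  227,  232,  228,  197,  655,
        922,    0]), array([ 30,  34,  38,  42,  46,  50,  54,  58,  62,  66,  70,  74,  78,
        82,  86,  90,  94,  98, 102, 106, 110, 114, 118, 122, 126]))
slope [-1.7340e+00  5.0000e-03  1.9191e+02]
 pos [493.7 -14.4 155.2] psi 89.1 tool shift m (current axes) [-0.0011  0.0004 -0.0448] turn 0 after turn axes [-0.0011  0.0004 -0.0448] F [-0.7 -0.3 -0.3] w 84.8 t 33.35
```

View pics/w19.png

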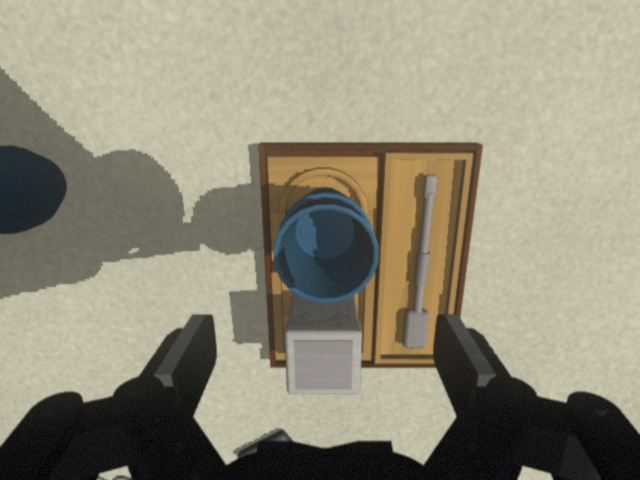

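View pics/s19.png

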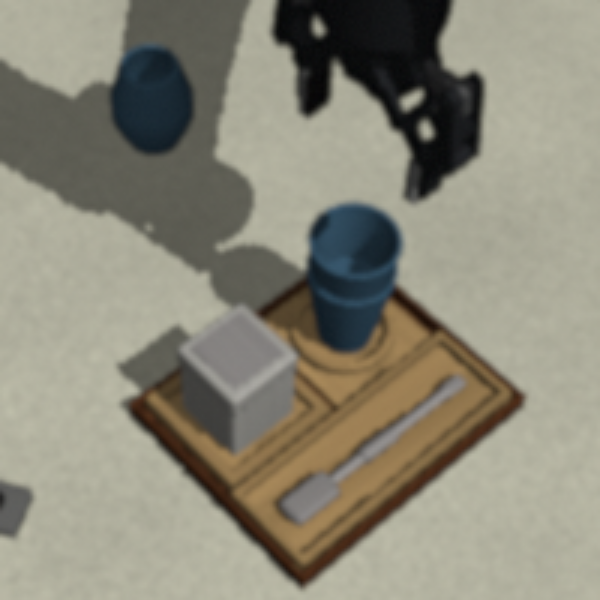

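The nested rim is at z = 118 (10+30+78) and concentric with the lower cup. I'll back off and check everything from above.

Call:
drive_tool --pt "0.02 0 -0.04 0 0.085" --pt "0.03 0 -0.03 0 0.085" --pt "0.03 0 0 0 0.085" --pt "0 0 0 0 0.085" --pt "0 0 0 0 0.085"

```text
clock: 33.85
position: [414.3, -12.9, 226.2]
ee_rot: [0.008, 1.0, -0.0, -0.0]
contact_force: [0.9, 0.1, 0.4]
gripper_width: 85.1
```

Run:
```python
from m import *
im,d=arm.get_image("top"); cv2.imwrite("pics/top9.png",im); K,W=cam("top")
P=cloud(K,W,d); P0=cloud(K,W,np.load("top0d.npy"))
for nm,c in dict(bell=(466,-256),straw=(505,402),remote=(769,-79)).items():
    o=[]
    for Q in (P0,P):
        m=(np.abs(Q[...,0]-c[0])<95)&(np.hypot(Q[...,0]-c[0],Q[...,1]-c[1])<95)&(Q[...,2]>5)
        if nm!="straw": m&=np.hypot(Q[...,0]-c[0],Q[...,1]-c[1])<50
        o.append((m.sum(),np.median(Q[m],0).round(1)))
    print(nm,o)
m=(np.hypot(P[...,0]-495,P[...,1]+14)<45)&(P[...,2]>110)&(P[...,2]<125); print("nest rim",m.sum(),circ(P[m][:,:2]).round(1))
m=(np.hypot(P[...,0]-597,P[...,1]+16)<45)&(P[...,2]>75)&(P[...,2]<95); print("tin",cv2.minAreaRect(P[m][:,:2].astype(np.float32)))
f=np.load("w19.npz"); K,W=f["K"],f["W"]; print("bombilla ends/collar",onplane(K,W,[(431,176),(415.5,348),(424,253)],16).round(1))
s=arm.read_state(); print(s["position"],s["contact_force"],s["clock"])
```

```text
bell [(np.int64(842), array([ 465.5, -255.5,   51. ])), (np.int64(845), array([ 466. , -255.7,   50.3]))]
straw [(np.int64(251), array([509.7, 397.9,   6.7])), (np.int64(252), array([503.3, 397.7,   7. ]))]
remote [(np.int64(472), array([769.4, -79. ,  11.9])), (np.int64(469), array([769.4, -79.1,  12. ]))]
nest rim 237 [493.4 -12.3  29.3]
tin ((595.1549072265625, -16.49197769165039), (55.70134353637695, 57.86184310913086), 88.43821716308594)
bombilla ends/collar [[466.8  73.7  16. ]
 [632.4  70.9  16. ]
 [534.6  72.5  16. ]]
[414.77312988 -12.84537137 226.05738521] [ 0.5333329  -0.07280734  0.31055127] 33.9
```

View pics/top9.png

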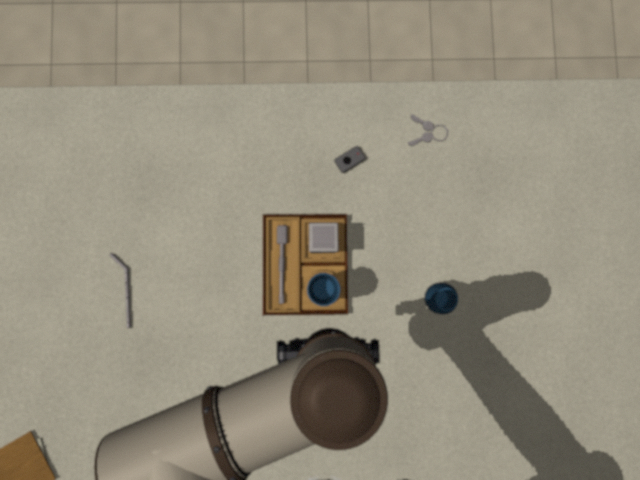

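The top view shows everything in place: nested cups at (324,289), tin at (324,237), bombilla at (283,265). The bellied cup, bent straw and remote are unmoved.

```bash
python3 -c "
from bench import arm
print(arm.job_done())"
```

```text
the job is handed in; nothing more can be done
None
```

The mate set is packed in the caddy and the job was handed in at about 34 s of the 115 s allowed. The bombilla went in first, then one conical cup, the tin, and last the twin cup, lowered until it seated inside the first.

**Last checks**

All distances below are from my own measurements of the bays.
- **Cups:** the nested rim is at z = 118 mm, exactly as expected. It is within about 1 mm of the lower cup's centre (1.7 mm by the top camera) and 2–3 mm from the bay centre.
- **Tin:** about 1–2 mm off its bay centre and square to it.
- **Bombilla:** lying flat in the trough, about 3 mm off centre and within 1° of it.
- **Things to leave:** the bellied cup and remote read within 1 mm of their starts. The straw's median point read 6 mm different along its length from a noisy depth mask, but it looks unmoved in the pictures and nothing went near it.
- **Arm:** clear of everything, with no contact force.

**What failed or disagreed**
- **First grasp:** the first try at the bombilla closed on nothing. The wrist and scene cameras both show the real fingertips about 35–46 mm behind the reported TCP, depending on opening, not at it as described. I corrected all later heights for this.
- **Gripper width:** it reads about 1–4 mm small.
- **Cameras:** the top and wrist cameras differed by up to about 3 mm.
- **Tilt check:** my rim-plane fit for cup tilt gave unusable numbers. I judged the cups upright from the rim and foot outlines and the rim height.

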